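# Pack the porcelain eggs into the caddy's foam tray

### The arm

A 6-joint arm with a two-finger parallel gripper is mounted at the origin on the work surface. World frame = base frame: x ahead of the robot, y to its left, z up, the work surface at z = 0. Lengths are in m, angles in rad, forces in N, time in s.
With the tool pointing down it reaches from about 0.25 to 0.775 m from the base axis. Payload 4 kg.
Tool frame: the origin (TCP) lies at the very end of the fingers, on their centre line; the grasp point (between the pads) lies 19 mm behind it (robot.pinch_z is the distance from the TCP to the grasp point, in m); z points along the fingers, y is the line along which they close (so a half turn about z gives the same grasp; the last joint's range is limited). The gripper opens to 94 mm and grips with 3 to 60 N. Pads are 16 mm wide; open, the fingers measure 119 mm over their backs; the gripper's body (75 mm by 177 mm) begins 78 mm behind the grasp point.
Start: joints at [1.158, 0.087, 1.371, -0, 1.684, -0.103], TCP at [0.168, 0.524, 0.206] pointing down, gripper open.
Joint ranges: [-3.1, 3.1], [-0.76, 2.03], [0.27, 2.55], [-1.08, 4.22], [0.17, 2.65], [-2.57, 2.57]. Speed limits (rad/s): [2.79, 2.79, 3.14, 3.14, 3.14, 3.14].

### API

Orientations are given as [roll, pitch, yaw] about the fixed x, y, z axes, in that order (R = Rz(yaw) Ry(pitch) Rx(roll)).
In Python, from bench import robot gives the robot as it stands.
- The arm moves only by the tool arm_command, never from a script. Its argument "targets" is one flat list of numbers, 7 for each row, row after row: the turn, a rotation vector about the tool's x, y, z in degrees, then the shift along the tool's x, y, z in mm, then the closure, from -1 (fully open) to 1 (shut). In form: [ax, ay, az, x, y, z, hand, ax, ay, az, x, y, z, hand, ...]. A call has 1 to 20 rows; each row is the pose to reach, as a shift and turn from the pose commanded when the call began, along the tool's axes at that moment; what a row does not reach only later rows make up. A row lasts 1/10 s, in which the tool goes at most 50 mm and 8.59 degrees, less where a joint would pass 70% of its speed; a pose out of reach is approached as far as the arm can. A call with a gripper value outside its range is refused whole. The fingers move at their own pace and stop on an object; the grip force is fixed at half the most. Time passes only in rows, so rows that repeat a pose let the fingers close. It gives the time, the measured TCP pose, the force, the opening and the grip force at its end, in the units of the state.
- robot.get_obs(): the state, without advancing time (a new reading comes with each control period).
- robot.snapshot(name): name is "side" or "top"; returns a dict with "color" (400x640x3 uint8, red, green, blue), "range_z" (400x640 float32, m along the optical axis (not along the pixel's ray), 0 where there is no reading), "fx", "fy", "cx", "cy" (pixels), "T" (4x4, takes a point from camera to world coordinates). Camera axes: x right, y down, z forward; pixel columns grow to the right and rows downward; lengths in m; the calibration is good to about 2 mm. A picture is of the moment at which its call begins.
- robot.close_job(): hands the job in; it is judged then, once.
The state is a dict: "time": time; "joint_positions": joint angles; "qvel": joint speeds; "joint_torque": joint torques, N m; "tool_pos": TCP position; "ee_rot": TCP orientation; "wrist_force": force on the tool from outside, world axes, zero at the start; "wrist_torque": the same for the moment, N m; "width": finger opening in m; "finger_force": force on a finger pad.
Only numpy, scipy, OpenCV 4.12 (cv2) and the standard library are available. Lean on these libraries where they do the work, as an engineer would, in place of code of your own. Each camera call takes 0.05 s, during which the arm holds its last target. There are 200 camera calls.

### The job

Put the porcelain eggs away: pull out the tray of the black caddy, lift the small eggs that hang on the brass stand up and off their hooks without straining the hooks, and press every egg, large and small, fully home on its side in a foam cutout of its own size, loops upright and feet down. Then push the tray shut, and leave the other things on the mantel as they are.

Things in the scene. Friction and masses are not known exactly. Their poses are not given: they have to be found in the camera images.
- caddy: Black plastic remote control caddy, 220 mm deep (x), 230 mm wide (y), 120 mm high; fixed. Origin under its centre; its front faces its -x. A shallow open compartment (20 mm deep, with a remote control in it) on top; the tray slides out of the front beneath it. Clear height for the tray's contents: 96 mm above the mantel.
- tray (a joint): How far the caddy's tray is pulled out towards the caddy's -x: 0 is shut, 0.20 m fully out; it starts a little ajar. It slides with about 1.5 N of friction and stays where it is left. Its five foam cutouts (foam level with the tray's side walls) are clear of the caddy when it is fully out. An egg may lie in its cutout either way round.
- tray_handle (a point): Middle of the tray's bar handle: an aluminium bar 11 mm thick and 110 mm long, along y, 35 mm in front of the tray's front panel (6 mm thick, top 94 mm above the mantel), 86 mm above the mantel. x points from the bar to the caddy. It moves with the tray.
- cut_small1 (a point): Small cutout in the tray's foam, front row left (+y); 78 mm long. Point: middle of its floor, where an egg's origin lies when fully home; the foam's top is 25 mm above. x along the cutout, away from the front. Its springy flanks stand 2 mm a side closer than the egg: laid in the mouth the egg stops about 13 mm high, and 5 to 20 N straight down presses it home, 17 mm proud of the foam.
- cut_small2 (a point): Small cutout in the tray's foam, front row middle; 78 mm long. Point: middle of its floor, where an egg's origin lies when fully home; the foam's top is 25 mm above. x along the cutout, away from the front. Its springy flanks stand 2 mm a side closer than the egg: laid in the mouth the egg stops about 13 mm high, and 5 to 20 N straight down presses it home, 17 mm proud of the foam.
- cut_small3 (a point): Small cutout in the tray's foam, front row right (-y); 78 mm long. Point: middle of its floor, where an egg's origin lies when fully home; the foam's top is 25 mm above. x along the cutout, away from the front. Its springy flanks stand 2 mm a side closer than the egg: laid in the mouth the egg stops about 13 mm high, and 5 to 20 N straight down presses it home, 17 mm proud of the foam.
- cut_large1 (a point): Large cutout in the tray's foam, back row left (+y); 100 mm long. Point: middle of its floor, where an egg's origin lies when fully home; the foam's top is 32 mm above. x along the cutout, away from the front. Its springy flanks stand 2 mm a side closer than the egg: laid in the mouth the egg stops about 13 mm high, and 5 to 20 N straight down presses it home, 23 mm proud of the foam.
- cut_large2 (a point): Large cutout in the tray's foam, back row right (-y); 100 mm long. Point: middle of its floor, where an egg's origin lies when fully home; the foam's top is 32 mm above. x along the cutout, away from the front. Its springy flanks stand 2 mm a side closer than the egg: laid in the mouth the egg stops about 13 mm high, and 5 to 20 N straight down presses it home, 23 mm proud of the foam.
- stand: Ornament stand, fixed: a dark wooden base 130 x 150 x 14 mm, a brass post, and at 150 mm height a crossbar 170 mm long (y) from whose ends and middle three hooks run 85 mm out to the stand's -x. Origin at the foot of the post.
- hook1 (a point): Where a loop hangs on the hook at the stand's +y end: centre of the 6 mm thick level rod, 150 mm above the mantel. x points back to the crossbar, 68 mm away; the rod's tip is 22 mm to -x, turned up 6 mm. A loop must rise 8 to 17 mm and then be drawn off to -x.
- hook2 (a point): The same on the middle hook.
- hook3 (a point): The same on the hook at the stand's -y end.
- large_egg1: White porcelain egg, no loop, 86 mm long, 54 mm across, one of two alike, lying on its side on a flat plinth foot (58 x 44 x 8 mm) on the mantel. Origin under the foot's middle, 28 mm straight below the centre of its widest section; the egg's top is 55 mm up. x runs along the egg (blunt end 39 mm to -x, pointed end 47 mm to +x), z up. About 0.16 kg. None if it is not there today.
- large_egg2: White porcelain egg, no loop, 86 mm long, 54 mm across, the other of the two, lying on its side on a flat plinth foot (58 x 44 x 8 mm) on the mantel. Origin under the foot's middle, 28 mm straight below the centre of its widest section; the egg's top is 55 mm up. x runs along the egg (blunt end 39 mm to -x, pointed end 47 mm to +x), z up. About 0.16 kg. None if it is not there today.
- small_egg1: White egg, 66 mm long, 42 mm across, on hook1, hanging level. Origin at its underside, 21 mm below the centre of its widest section; x along the egg (blunt end 30 mm to -x, pointed end 36 mm to +x), z up. On top a rigid upright brass loop, 28 mm wide (y), 6 mm thick (x), opening 20 mm wide and 24 mm high; its top is 70 mm above the origin. About 0.07 kg. None if not there.
- small_egg2: White egg, 66 mm long, 42 mm across, on hook2, hanging level. Origin at its underside, 21 mm below the centre of its widest section; x along the egg (blunt end 30 mm to -x, pointed end 36 mm to +x), z up. On top a rigid upright brass loop, 28 mm wide (y), 6 mm thick (x), opening 20 mm wide and 24 mm high; its top is 70 mm above the origin. About 0.07 kg. None if not there.
- small_egg3: White egg, 66 mm long, 42 mm across, on hook3, hanging level. Origin at its underside, 21 mm below the centre of its widest section; x along the egg (blunt end 30 mm to -x, pointed end 36 mm to +x), z up. On top a rigid upright brass loop, 28 mm wide (y), 6 mm thick (x), opening 20 mm wide and 24 mm high; its top is 70 mm above the origin. About 0.07 kg. None if not there.
- vase: Bystander: green glass bud vase, 140 mm high, 62 mm across. Origin under its centre.
- key_dish: Bystander: round aluminium key dish, 120 mm across, 22 mm high. Origin under its centre.
- remote2: Bystander: grey remote control lying on the mantel, 130 x 42 x 18 mm. Origin under its centre.
- candle: Bystander: candle in a glass jar, 76 mm across, 90 mm high. Origin under its centre.
- remote1: Bystander: grey remote control lying in the caddy's top compartment, 150 x 42 x 18 mm. Origin under its centre.
- coasters: Bystander: stack of cork coasters, 95 x 95 x 24 mm. Origin under its centre.
Things that resemble listed ones, but are neither listed nor needed, are in the scene too. Leave any brown, pink or purple look-alike of the small_egg1 alone.

How it is judged:
On the way, in this order (a step that is already met when the one before it is completed fails the run):
1. the tray is pulled out (value of joint tray above 0.18 m), for 0.2 s.
2. every egg that is there is pressed home in a cutout of its size, with the tray out (((horizontal distance between large_egg1 and cut_large1 below 0.012 m and z of large_egg1 in the frame of cut_large1 below 0.004 m and angle between the x axis of large_egg1 and the x axis of cut_large1, either way round below 0.17 rad) or (horizontal distance between large_egg1 and cut_large2 below 0.012 m and z of large_egg1 in the frame of cut_large2 below 0.004 m and angle between the x axis of large_egg1 and the x axis of cut_large2, either way round below 0.17 rad)) and angle between each of large_egg1, large_egg2, small_egg1, small_egg2, small_egg3's own z axis and vertical below 0.26 rad and ((horizontal distance between large_egg2 and cut_large1 below 0.012 m and z of large_egg2 in the frame of cut_large1 below 0.004 m and angle between the x axis of large_egg2 and the x axis of cut_large1, either way round below 0.17 rad) or (horizontal distance between large_egg2 and cut_large2 below 0.012 m and z of large_egg2 in the frame of cut_large2 below 0.004 m and angle between the x axis of large_egg2 and the x axis of cut_large2, either way round below 0.17 rad)) and ((horizontal distance between small_egg1 and cut_small1 below 0.012 m and z of small_egg1 in the frame of cut_small1 below 0.004 m and angle between the x axis of small_egg1 and the x axis of cut_small1, either way round below 0.17 rad) or (horizontal distance between small_egg1 and cut_small2 below 0.012 m and z of small_egg1 in the frame of cut_small2 below 0.004 m and angle between the x axis of small_egg1 and the x axis of cut_small2, either way round below 0.17 rad) or (horizontal distance between small_egg1 and cut_small3 below 0.012 m and z of small_egg1 in the frame of cut_small3 below 0.004 m and angle between the x axis of small_egg1 and the x axis of cut_small3, either way round below 0.17 rad)) and ((horizontal distance between small_egg2 and cut_small1 below 0.012 m and z of small_egg2 in the frame of cut_small1 below 0.004 m and angle between the x axis of small_egg2 and the x axis of cut_small1, either way round below 0.17 rad) or (horizontal distance between small_egg2 and cut_small2 below 0.012 m and z of small_egg2 in the frame of cut_small2 below 0.004 m and angle between the x axis of small_egg2 and the x axis of cut_small2, either way round below 0.17 rad) or (horizontal distance between small_egg2 and cut_small3 below 0.012 m and z of small_egg2 in the frame of cut_small3 below 0.004 m and angle between the x axis of small_egg2 and the x axis of cut_small3, either way round below 0.17 rad)) and ((horizontal distance between small_egg3 and cut_small1 below 0.012 m and z of small_egg3 in the frame of cut_small1 below 0.004 m and angle between the x axis of small_egg3 and the x axis of cut_small1, either way round below 0.17 rad) or (horizontal distance between small_egg3 and cut_small2 below 0.012 m and z of small_egg3 in the frame of cut_small2 below 0.004 m and angle between the x axis of small_egg3 and the x axis of cut_small2, either way round below 0.17 rad) or (horizontal distance between small_egg3 and cut_small3 below 0.012 m and z of small_egg3 in the frame of cut_small3 below 0.004 m and angle between the x axis of small_egg3 and the x axis of cut_small3, either way round below 0.17 rad)) and value of joint tray above 0.15 m), for 0.2 s.
At the end, for the whole second after the job is handed in: Every egg that is there lies at rest in a cutout of its own size: no more than 4 mm above the cutout's floor and its widest section within 12 mm of the cutout's middle seen from above, lengthwise along the cutout to 0.17 rad, loop or top upright to 0.26 rad; and the tray is shut to within 6 mm (((horizontal distance between large_egg1 and cut_large1 below 0.012 m and z of large_egg1 in the frame of cut_large1 below 0.004 m and angle between the x axis of large_egg1 and the x axis of cut_large1, either way round below 0.17 rad) or (horizontal distance between large_egg1 and cut_large2 below 0.012 m and z of large_egg1 in the frame of cut_large2 below 0.004 m and angle between the x axis of large_egg1 and the x axis of cut_large2, either way round below 0.17 rad)) and angle between each of large_egg1, large_egg2, small_egg1, small_egg2, small_egg3's own z axis and vertical below 0.26 rad and ((horizontal distance between large_egg2 and cut_large1 below 0.012 m and z of large_egg2 in the frame of cut_large1 below 0.004 m and angle between the x axis of large_egg2 and the x axis of cut_large1, either way round below 0.17 rad) or (horizontal distance between large_egg2 and cut_large2 below 0.012 m and z of large_egg2 in the frame of cut_large2 below 0.004 m and angle between the x axis of large_egg2 and the x axis of cut_large2, either way round below 0.17 rad)) and ((horizontal distance between small_egg1 and cut_small1 below 0.012 m and z of small_egg1 in the frame of cut_small1 below 0.004 m and angle between the x axis of small_egg1 and the x axis of cut_small1, either way round below 0.17 rad) or (horizontal distance between small_egg1 and cut_small2 below 0.012 m and z of small_egg1 in the frame of cut_small2 below 0.004 m and angle between the x axis of small_egg1 and the x axis of cut_small2, either way round below 0.17 rad) or (horizontal distance between small_egg1 and cut_small3 below 0.012 m and z of small_egg1 in the frame of cut_small3 below 0.004 m and angle between the x axis of small_egg1 and the x axis of cut_small3, either way round below 0.17 rad)) and ((horizontal distance between small_egg2 and cut_small1 below 0.012 m and z of small_egg2 in the frame of cut_small1 below 0.004 m and angle between the x axis of small_egg2 and the x axis of cut_small1, either way round below 0.17 rad) or (horizontal distance between small_egg2 and cut_small2 below 0.012 m and z of small_egg2 in the frame of cut_small2 below 0.004 m and angle between the x axis of small_egg2 and the x axis of cut_small2, either way round below 0.17 rad) or (horizontal distance between small_egg2 and cut_small3 below 0.012 m and z of small_egg2 in the frame of cut_small3 below 0.004 m and angle between the x axis of small_egg2 and the x axis of cut_small3, either way round below 0.17 rad)) and ((horizontal distance between small_egg3 and cut_small1 below 0.012 m and z of small_egg3 in the frame of cut_small1 below 0.004 m and angle between the x axis of small_egg3 and the x axis of cut_small1, either way round below 0.17 rad) or (horizontal distance between small_egg3 and cut_small2 below 0.012 m and z of small_egg3 in the frame of cut_small2 below 0.004 m and angle between the x axis of small_egg3 and the x axis of cut_small2, either way round below 0.17 rad) or (horizontal distance between small_egg3 and cut_small3 below 0.012 m and z of small_egg3 in the frame of cut_small3 below 0.004 m and angle between the x axis of small_egg3 and the x axis of cut_small3, either way round below 0.17 rad)) and value of joint tray below 0.006 m and linear speed of each of large_egg1, large_egg2, small_egg1, small_egg2, small_egg3 below 0.02 m/s); the robot touches nothing.
It fails at once if a hook of the stand is strained: more than 12 N between the stand and a hanging egg (contact force between stand and small_egg1 above 12 N or contact force between stand and small_egg2 above 12 N or contact force between stand and small_egg3 above 12 N).
It fails at once if another thing on the mantel is moved more than 30 mm or tipped (distance of any of vase, key_dish, remote2, candle, coasters, remote1 from where it was at the start of the episode above 0.03 m or angle between any of vase, key_dish, remote2, candle, coasters, remote1's own z axis and vertical above 0.4 rad).
Of large_egg1, large_egg2, small_egg1, small_egg2, small_egg3 only 4 to 5 are there at a start; the rules pass over those that are not, and their reading is None.
At some moment in a run one of large_egg1, large_egg2 may be knocked a few centimetres aside while the robot is not near it.
It also fails if it takes over 210 s, if anything falls off the work surface, if the arm or the gripper's body presses on something with over 40 N, if the wrist force passes 120 N, or if a joint passes its speed limit or range.

## Working session

There is one attempt and no reset: what is moved stays moved. The work goes in short steps, Python scripts to look and compute and a tool call to move; the robot and the scene stay as the last step left them, time stands still between calls to the robot, and variables do not carry over. Pictures are saved under pics/ and viewed, at most 14 in all, crops included, and the job is handed in when it is done.

Besides the shell and the picture viewer there is one more tool, called after ">>>" as name(argument=value, ...) on one line, values as JSON. arm_command: Moves the arm, as the interface text tells. Its arguments: {"type":"object","properties":{"targets":{"type":"array"}},"required":["targets"]}

```bash
ls; mkdir -p pics; cat > h.py <<'E'
import numpy as np, cv2
from bench import robot
def snap(n):
    s=robot.snapshot(n); return s
def save(s,name,crop=None,scale=1):
    im=s["color"][:,:,::-1]
    if crop: r0,r1,c0,c1=crop; im=im[r0:r1,c0:c1]
    im=cv2.resize(im,None,fx=scale,fy=scale,interpolation=cv2.INTER_CUBIC); cv2.imwrite("pics/"+name,im)
def pts(s):
    v,u=np.mgrid[0:400,0:640]; z=s["range_z"]
    P=np.stack([(u-s["cx"])/s["fx"]*z,(v-s["cy"])/s["fy"]*z,z],-1)
    W=P@s["T"][:3,:3].T+s["T"][:3,3]; W[z==0]=np.nan; return W
def ray(s,u,v,h):
    d=s["T"][:3,:3]@np.array([(u-s["cx"])/s["fx"],(v-s["cy"])/s["fy"],1]); o=s["T"][:3,3]
    return o+d*(h-o[2])/d[2]
E
python3 - <<'E'
from h import *
for n in("top","side"):
    s=snap(n); save(s,n+"0.png",scale=1.25); np.savez(n+"0.npz",**s); print(n,s["fx"],s["T"].round(3))
print({k:np.round(v,3) for k,v in robot.get_obs().items()})
E
```

```text
pics
top 371.90142644110693 [[ 0.024 -0.987  0.157  0.338]
 [-1.    -0.026 -0.007  0.011]
 [ 0.011 -0.157 -0.988  1.386]
 [ 0.     0.     0.     1.   ]]
side 510.1604225605383 [[-0.998 -0.042  0.035  0.491]
 [-0.055  0.724 -0.687  1.098]
 [ 0.003 -0.688 -0.726  1.264]
 [ 0.     0.     0.     1.   ]]
{'time': np.float64(0.1), 'joint_positions': array([ 1.158,  0.088,  1.372, -0.   ,  1.684, -0.103]), 'qvel': array([ 0.001, -0.   , -0.002,  0.   , -0.002, -0.001]), 'joint_torque': array([ 3.0000e-03, -3.4125e+01, -3.0330e+01,  7.2000e-02,  3.0000e-02,
       -0.0000e+00]), 'tool_pos': array([0.167, 0.523, 0.204]), 'ee_rot': array([-3.14 , -0.   ,  2.832]), 'wrist_force': array([-0.088, -0.133,  0.514]), 'wrist_torque': array([0.003, 0.009, 0.022]), 'finger_force': np.float64(0.0), 'width': np.float64(0.094)}
```

View pics/top0.png

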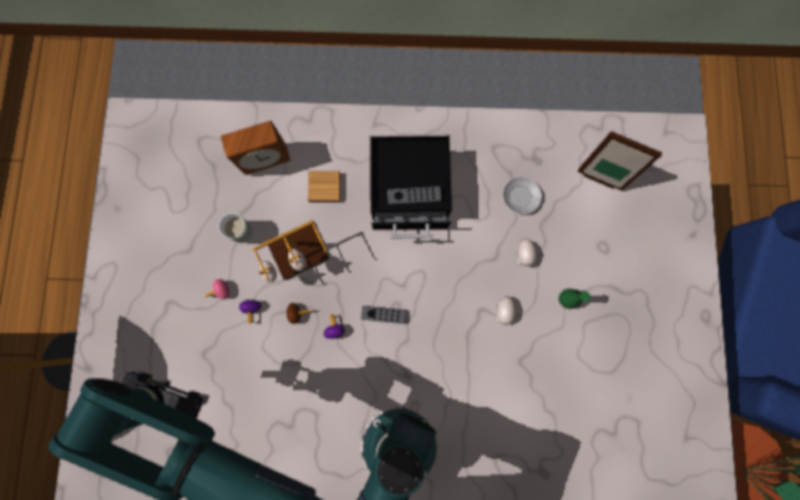

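View pics/side0.png

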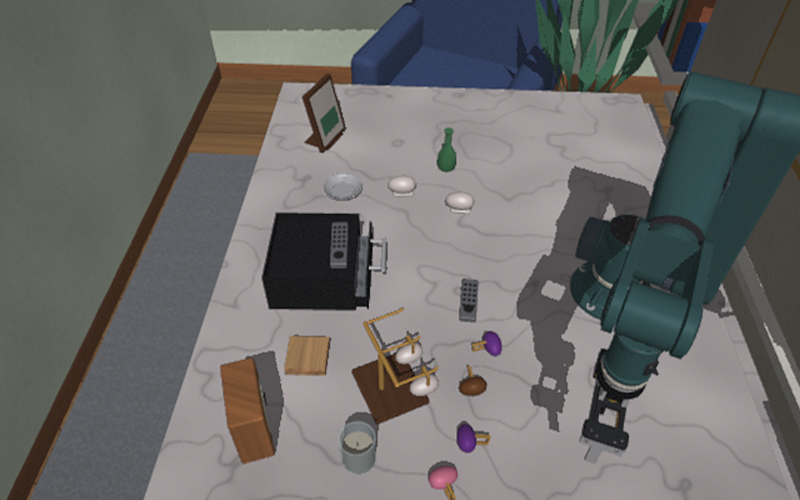

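The top view shows the caddy at (410,180), the stand at (290,250), white small eggs hanging at (297,258) and (265,270), and large eggs at (528,252) and (507,310). In the side view the small eggs are at (408,351) and (423,384), and the third hook looks bare. Things that could be mistaken for small eggs (side view): purple (492,343) and (466,437), brown (472,385), pink (442,477). I choose the two white ones on the hooks and check them in a close crop.

```bash
python3 - <<'E'
from h import *
s=dict(np.load("side0.npz")); t=dict(np.load("top0.npz"))
save(s,"crop1.png",(235,345,270,370),5.4)
for n,q in(("side",s),("top",t)):
    W=pts(q); hsv=cv2.cvtColor(q["color"],cv2.COLOR_RGB2HSV)
    print(n)
    # objects above mantel, clusters by white colour
    m=((W[...,2]>0.02)&(W[...,2]<0.2)&(W[...,0]>0.25)&(W[...,0]<0.95)&(abs(W[...,1])<0.6))
    wh=m&(hsv[...,1]<60)&(hsv[...,2]>110)
    c,l,st,ce=cv2.connectedComponentsWithStats(wh.astype(np.uint8))
    for i in range(1,c):
        if st[i,4]>15:
            p=W[l==i]; print("white",ce[i].round(),st[i,4],p.min(0).round(3),p.max(0).round(3))
    g=(W[...,2]>0.14)&(W[...,2]<0.17)&(hsv[...,0]>10)&(hsv[...,0]<30)&(hsv[...,1]>90)
    print("brass",g.sum()); 
    if n=="side": print(np.c_[np.argwhere(g)[:,::-1],(W[g]*1000).round()][::4].astype(int).tolist())
E
```

```text
side
white [256.  93.] 255 [ 0.794 -0.6    0.021] [ 0.852 -0.532  0.189]
white [321. 147.] 229 [ 0.521 -0.375  0.02 ] [ 0.603 -0.329  0.06 ]
white [368. 160.] 238 [ 0.352 -0.314  0.021] [ 0.432 -0.266  0.058]
white [304. 204.] 140 [ 0.585 -0.115  0.039] [0.631 0.045 0.096]
white [271. 211.] 17 [0.682 0.045 0.109] [0.713 0.055 0.119]
white [327. 283.] 247 [0.484 0.281 0.101] [0.538 0.324 0.153]
white [339. 309.] 266 [0.448 0.359 0.098] [0.505 0.401 0.148]
white [285. 355.] 714 [0.571 0.457 0.02 ] [0.645 0.535 0.094]
brass 2023
[[535, 16, -379, -1195, 156], [534, 20, -377, -1185, 142], [543, 30, -380, -1053, 162], [246, 83, 859, -553, 169], [246, 85, 858, -544, 166], [249, 87, 849, -553, 152], [246, 89, 861, -550, 144], [248, 90, 853, -547, 142], [248, 91, 851, -534, 146], [321, 247, 532, 216, 158], [321, 248, 532, 216, 153], [319, 249, 538, 215, 147], [315, 250, 548, 224, 154], [311, 251, 559, 227, 151], [308, 252, 568, 228, 149], [305, 253, 575, 235, 152], [302, 254, 583, 239, 152], [306, 254, 572, 238, 152], [302, 255, 583, 240, 149], [298, 256, 594, 246, 151], [295, 257, 601, 251, 
[... 13261 characters left out ...]
.835 -0.545  0.029] [ 0.86  -0.532  0.153]
white [413. 143.] 28 [ 0.772 -0.366  0.02 ] [ 0.797 -0.312  0.029]
white [427. 146.] 22 [ 0.759 -0.407  0.02 ] [ 0.793 -0.373  0.027]
white [421. 164.] 70 [ 0.681 -0.411  0.02 ] [ 0.751 -0.299  0.031]
white [186. 180.] 256 [0.57  0.456 0.04 ] [0.644 0.531 0.096]
white [329. 187.] 126 [ 0.586 -0.077  0.085] [0.622 0.04  0.097]
white [421. 201.] 249 [ 0.522 -0.382  0.021] [ 0.604 -0.335  0.063]
white [238. 211.] 45 [0.484 0.28  0.111] [0.511 0.31  0.132]
white [214. 211.] 35 [0.479 0.352 0.109] [0.507 0.387 0.13 ]
white [214. 222.] 38 [0.448 0.359 0.106] [0.474 0.389 0.13 ]
white [404. 248.] 260 [ 0.35  -0.317  0.022] [ 0.432 -0.272  0.062]
brass 1114
```

View pics/crop1.png

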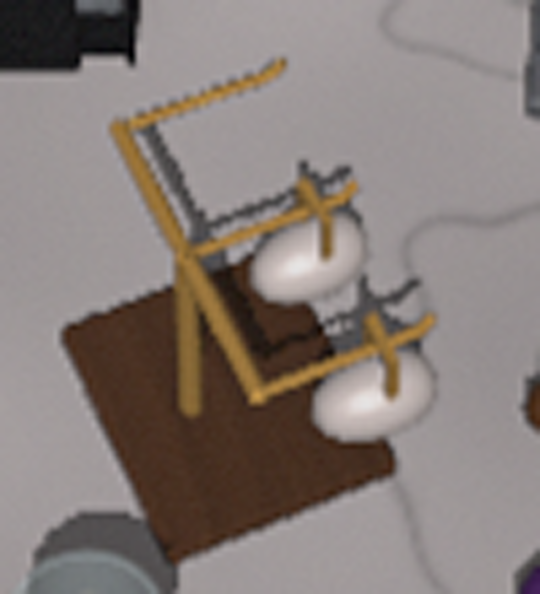

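Crop: white eggs with upright brass loops hang on the near hook (hook1, loop at crop (382,340)) and the middle hook (hook2, loop at (318,205)). The far hook3 is bare, so small_egg3 is absent. Next I measure the handle, caddy yaw, large eggs and remote2.

```bash
cat >> h.py <<'E'
from scipy.spatial.transform import Rotation as Ro
def mv(x,y,z,yaw,flip=True):
    o=robot.get_obs(); R0=Ro.from_euler('xyz',o["ee_rot"]); T=Ro.from_euler('xyz',[np.pi,0,yaw])
    d=R0.inv()*T; print("turn",np.degrees(d.as_rotvec()).round(1),"shift",(1000*(R0.inv().apply(np.array([x,y,z])-o["tool_pos"]))).round(1))
def st():
    o=robot.get_obs(); print({k:np.round(o[k],4).tolist() for k in("time","tool_pos","ee_rot","wrist_force","width","finger_force","joint_positions")})
E
python3 - <<'E'
from h import *
for n in("side","top"):
    q=dict(np.load(n+"0.npz")); W=pts(q); hsv=cv2.cvtColor(q["color"],cv2.COLOR_RGB2HSV)
    print(n)
    br=(abs(W[...,1]+0.02)<0.1)&(W[...,0]>0.55)&(W[...,0]<0.615)&(W[...,2]>0.082)
    p=W[br]; print("bar",len(p),np.median(p,0).round(4),p.min(0).round(3),p.max(0).round(3),"slope",np.polyfit(p[:,1],p[:,0],1).round(4), np.percentile(p[:,2],[50,90]).round(4))
    top=(W[...,2]>0.11)&(W[...,2]<0.13)&(W[...,0]>0.62)&(W[...,0]<0.9)&(abs(W[...,1])<0.2)
    c=W[top][:,:2].astype(np.float32); print("caddy",cv2.minAreaRect(c))
    for b in((0.51,0.61,-0.39,-0.32),(0.34,0.44,-0.33,-0.26)):
        m=(W[...,0]>b[0])&(W[...,0]<b[1])&(W[...,1]>b[2])&(W[...,1]<b[3])&(W[...,2]>0.022)&(W[...,2]<0.07)
        c=W[m][:,:2].astype(np.float32); e=W[m]; 
        hi=e[e[:,2]>0.048].mean(0)
        print("egg",m.sum(),cv2.minAreaRect(c),"hi",hi.round(4),"zmax",np.percentile(e[:,2],98).round(4))
    m=(W[...,0]>0.25)&(W[...,0]<0.45)&(W[...,1]>-0.06)&(W[...,1]<0.15)&(W[...,2]>0.012)&(W[...,2]<0.03)
    print("remote2",m.sum(),W[m].min(0).round(3),W[m].max(0).round(3))
    m=(W[...,2]>0.1)&(W[...,2]<0.2)&(W[...,0]>0.42)&(W[...,0]<0.62)&(W[...,1]>.2)&(W[...,1]<.45)&(hsv[...,1]>90)
    save(q,f"z_{n}.png")
E
cd pics; python3 - <<'E'
import cv2,numpy as np
t=cv2.imread("z_side.png"); a=cv2.resize(t[165,:].reshape(1,-1,3),(1,1)); c=cv2.resize(t[135:265,255:400],None,fx=4,fy=4,interpolation=2); cv2.imwrite("crop2.png",c)
E
```

```text
side
bar 124 [ 0.5927 -0.0097  0.0882] [ 0.585 -0.074  0.082] [0.615 0.045 0.096] slope [-0.0171  0.5947] [0.0882 0.0925]
caddy ((0.7690389752388, -0.00858711451292038), (0.22101759910583496, 0.23933091759681702), 2.413663625717163)
egg 228 ((0.5619275569915771, -0.3519957959651947), (0.08181391656398773, 0.04524915665388107), 1.5774048566818237) hi [ 0.5594 -0.3561  0.0513] zmax 0.0552
egg 236 ((0.3919256329536438, -0.2901516854763031), (0.04691586643457413, 0.08018738031387329), 88.32595825195312) hi [ 0.3863 -0.291   0.0511] zmax 0.0544
remote2 386 [ 0.348 -0.006  0.012] [0.395 0.127 0.025]
top
bar 120 [ 0.5926 -0.018   0.0911] [ 0.586 -0.077  0.086] [0.615 0.04  0.097] slope [-0.0186  0.5934] [0.0911 0.094 ]
caddy ((0.7692508697509766, -0.01220492273569107), (0.22381995618343353, 0.2282751351594925), 2.0266895294189453)
egg 264 ((0.563127875328064, -0.36139532923698425), (0.08264067023992538, 0.05276693031191826), 0.12614873051643372) hi [ 0.5587 -0.3614  0.0531] zmax 0.0587
egg 276 ((0.39098966121673584, -0.29684585332870483), (0.049580901861190796, 0.08295165002346039), 89.7750473022461) hi [ 0.3879 -0.2984  0.0528] zmax 0.0589
remote2 408 [ 0.346 -0.008  0.013] [0.394 0.122 0.029]
```

View pics/crop2.png

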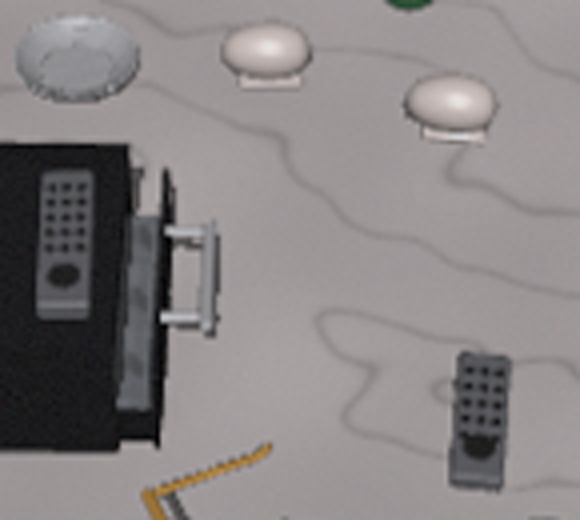

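The crop shows the tray slightly ajar. The bar handle at (208,278) lies along y with its middle near (0.592,-0.017). The large eggs are at (267,52) and (450,105), both on their feet and roughly along x.

```bash
python3 -c "
from h import *
mv(0.5915,-0.017,0.25,np.pi/2+0.02)"
```

```text
turn [-0.1  0.1 71.1] shift [-568.5 -385.5  -44.9]
```

>>> arm_command(targets=[0, 0, 0, 0, 0, -95, 0, 0, 0, 0, 0, 0, -95, 0, 0, 0, 71.1, -568.5, -385.5, -95, 0, 0, 0, 71.1, -568.5, -385.5, -95, 0, 0, 0, 71.1, -568.5, -385.5, -95, 0, 0, 0, 71.1, -568.5, -385.5, -95, 0, 0, 0, 71.1, -568.5, -385.5, -95, 0, 0, 0, 71.1, -568.5, -385.5, -95, 0, 0, 0, 71.1, -568.5, -385.5, -95, 0, 0, 0, 71.1, -568.5, -385.5, -95, 0, 0, 0, 71.1, -568.5, -385.5, -95, 0, 0, 0, 71.1, -568.5, -385.5, -95, 0, 0, 0, 71.1, -568.5, -385.5, -95, 0, 0, 0, 71.1, -568.5, -385.5, -95, 0, 0, 0, 71.1, -568.5, -385.5, -95, 0, 0, 0, 71.1, -568.5, -385.5, -95, 0, 0, 0, 71.1, -568.5, -385.5, -95, 0, 0, 0, 71.1, -568.5, -385.5, -95, 0, 0, 0, 71.1, -568.5, -385.5, -45, 0.5, 0, 0, 71.1, -568.5, -385.5, -45, 0.5])

```text
time: 2.1
tool_pos: [0.5845, -0.0144, 0.239]
ee_rot: [-3.119, -0.004, 1.593]
wrist_force: [-1.0, 0.1, -2.7]
width: 0.0345
finger_force: 0.0
```

```bash
python3 -c "
from h import *
st()
mv(0.5915,-0.017,0.068,np.pi/2+0.02)"
```

```text
{'time': 2.1, 'tool_pos': [0.5845, -0.0144, 0.239], 'ee_rot': [-3.1188, -0.0038, 1.5928], 'wrist_force': [-1.0324, 0.1195, -2.6701], 'width': 0.0345, 'finger_force': 0.0, 'joint_positions': [-0.1218, 0.1796, 1.202, 0.0005, 1.7831, -0.1438]}
turn [-1.3 -0.2  0.1] shift [ -3.4  10.8 170.7]
```

>>> arm_command(targets=[0, 0, 0, 0, 0, 0, 0.55, 0, 0, 0, 0, 0, 0, 0.55, 0, 0, 0, 0, 0, 0, 0.55])

```text
time: 2.4
tool_pos: [0.5936, -0.0163, 0.2554]
ee_rot: [3.133, 0.001, 1.592]
wrist_force: [0.1, 0.3, 0.6]
width: 0.0213
finger_force: 0.0
```

```bash
python3 -c "
from h import *
st()
mv(0.5915,-0.017,0.068,np.pi/2+0.02)"
```

```text
{'time': 2.4, 'tool_pos': [0.5936, -0.0163, 0.2554], 'ee_rot': [3.1331, 0.001, 1.5917], 'wrist_force': [0.0858, 0.3401, 0.6279], 'width': 0.0213, 'finger_force': 0.0, 'joint_positions': [-0.123, 0.1754, 1.1743, 0.0002, 1.7833, -0.1439]}
turn [0.5 0.1 0.1] shift [ -0.5  -3.7 187.4]
```

>>> arm_command(targets=[0.5, 0.1, 0, 0, -3, 0, 0.42, 0.5, 0.1, 0, 0, -3, 45, 0.42, 0.5, 0.1, 0, 0, -3, 90, 0.42, 0.5, 0.1, 0, 0, -3, 125, 0.42, 0.5, 0.1, 0, 0, -3, 150, 0.42, 0.5, 0.1, 0, 0, -3, 170, 0.42, 0.5, 0.1, 0, 0, -3, 187, 0.42, 0.5, 0.1, 0, 0, -3, 187, 0.42, 0.5, 0.1, 0, 0, -3, 187, 1, 0.5, 0.1, 0, 0, -3, 187, 1, 0.5, 0.1, 0, 0, -3, 187, 1, 0.5, 0.1, 0, 0, -3, 187, 1])

```text
time: 3.6
tool_pos: [0.5901, -0.0168, 0.0656]
ee_rot: [-3.137, -0.001, 1.591]
wrist_force: [1.3, -0.1, 3.1]
width: 0.0099
finger_force: 30.0
```

>>> arm_command(targets=[0, 0, 0, 0, -10, 0, 1, 0, 0, 0, 0, -25, 0, 1, 0, 0, 0, 0, -40, 0, 1, 0, 0, 0, 0, -55, 0, 1, 0, 0, 0, 0, -70, 0, 1, 0, 0, 0, 0, -85, 0, 1, 0, 0, 0, 0, -100, 0, 1, 0, 0, 0, 0, -115, 0, 1, 0, 0, 0, 0, -130, 0, 1, 0, 0, 0, 0, -145, 0, 1, 0, 0, 0, 0, -155, 0, 1, 0, 0, 0, 0, -160, 0, 1, 0, 0, 0, 0, -165, 0, 1, 0, 0, 0, 0, -165, 0, 1, 0, 0, 0, 0, -165, 0, 1])

```text
time: 5.1
tool_pos: [0.4227, -0.0237, 0.0655]
ee_rot: [-3.132, 0.006, 1.59]
wrist_force: [-1.2, -8.9, 3.1]
width: 0.0101
finger_force: 30.0
```

>>> arm_command(targets=[0, 0, 0, 0, -3, 0, 1, 0, 0, 0, 0, -6, 0, 1, 0, 0, 0, 0, -9, 0, 1, 0, 0, 0, 0, -12, 0, 1, 0, 0, 0, 0, -12, 0, 1])

```text
time: 5.6
tool_pos: [0.4172, -0.0239, 0.0657]
ee_rot: [3.135, 0.007, 1.59]
wrist_force: [17.1, -9.1, -11.4]
width: 0.0106
finger_force: 30.0
```

>>> arm_command(targets=[0, 0, 0, 0, 8, 0, 1, 0, 0, 0, 0, 8, 0, 0.4, 0, 0, 0, 0, 8, 0, 0.4, 0, 0, 0, 0, 8, -30, 0.4, 0, 0, 0, 0, 8, -80, 0.4, 0, 0, 0, 0, 8, -130, 0.4, 0, 0, 0, -50, 8, -180, 0.4, 0, 0, 0, -100, 8, -220, 0.4, 0, 0, 0, -150, 8, -230, 0.4, 0, 0, 0, -200, 8, -230, -0.2, 0, 0, 0, -250, 8, -230, -0.2, 0, 0, 0, -250, 8, -230, -0.2, 0, 0, 0, -250, 8, -230, -0.2, 0, 0, 0, -250, 8, -230, -0.2])

```text
time: 7.0
tool_pos: [0.4261, -0.2699, 0.2937]
ee_rot: [-3.132, -0.004, 1.59]
wrist_force: [0.3, -0.3, -0.0]
width: 0.0559
finger_force: 0.0
```

```bash
python3 - <<'E'
from h import *
st()
for n in("top","side"):
    s=snap(n); np.savez(n+"1.npz",**s); W=pts(s)
    m=(abs(W[...,0]-.417)<0.012)&(W[...,2]>0.08)&(W[...,2]<.105)&(abs(W[...,1])<.1)
    p=W[m]; print(n,m.sum(),np.median(p,0).round(4),p.min(0).round(3),p.max(0).round(3),np.polyfit(p[:,1],p[:,0],1).round(4))
    if n=="top": save(s,"t1.png",(140,300,240,400),3.7)
    else: save(s,"s1.png",(140,270,230,400),4)
E
```

```text
{'time': 7.0, 'tool_pos': [0.4261, -0.2699, 0.2937], 'ee_rot': [-3.1317, -0.0041, 1.5901], 'wrist_force': [0.3419, -0.27, -0.0185], 'width': 0.0559, 'finger_force': 0.0, 'joint_positions': [-0.6748, -0.0069, 1.2949, -0.0033, 1.8639, -0.695]}
top 105 [ 0.4218 -0.0234  0.0914] [ 0.417 -0.083  0.085] [0.428 0.032 0.098] [-0.0177  0.4216]
side 96 [ 0.4222 -0.0166  0.0893] [ 0.414 -0.08   0.081] [0.427 0.04  0.096] [-0.0324  0.4217]
```

View pics/s1.png

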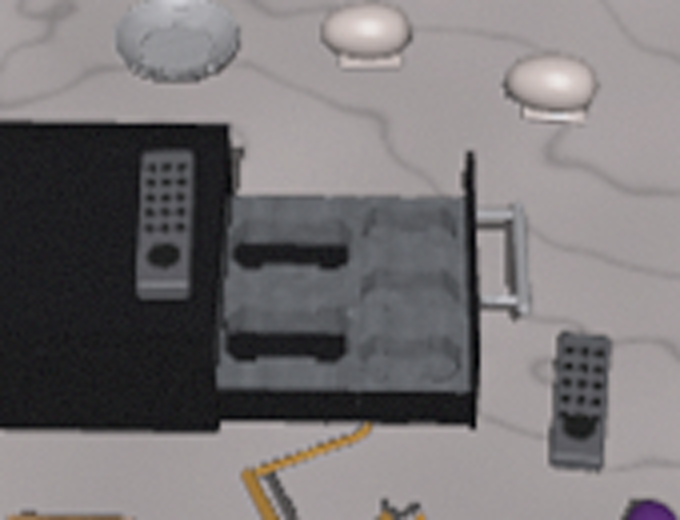

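View pics/t1.png

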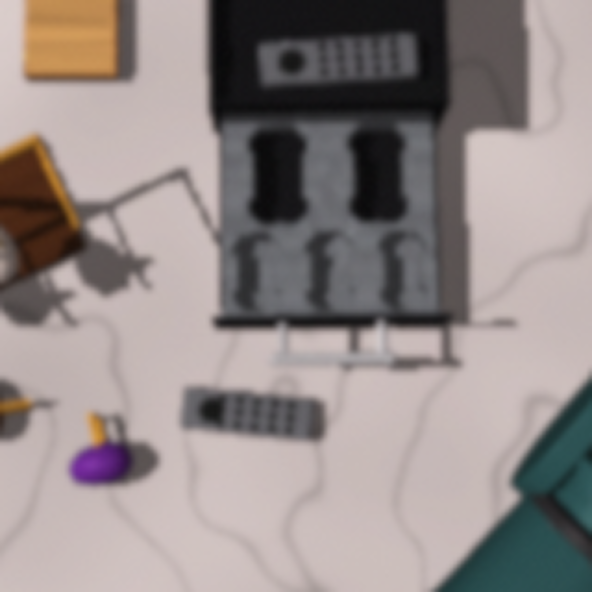

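Side crop: the tray is out, with two dark large cutouts at (290,250) and (287,345) and three small ones at (410,220), (408,288), (408,360). In the top crop the large cutouts are at (277,175) and (378,175), and the small ones at (250,270), (323,270), (396,270). Remote2 is clear of the panel.

```bash
python3 - <<'E'
from h import *
for n in("top","side"):
    q=dict(np.load(n+"1.npz")); W=pts(q)
    r=(W[...,0]>.465)&(W[...,0]<.65)&(W[...,1]>-.12)&(W[...,1]<.085)&(W[...,2]>0)
    z=W[...,2][r]; print(n,"z pct",np.percentile(z,[1,5,15,30,50,70,90,97]).round(4))
    ft=np.percentile(z,70)
    f=r&(W[...,2]>ft-.006)
    print("foam rect",cv2.minAreaRect(W[f][:,:2].astype(np.float32)))
    lo=(r&(W[...,2]<ft-.009)).astype(np.uint8)
    c,l,s_,ce=cv2.connectedComponentsWithStats(lo)
    for i in range(1,c):
        if s_[i,4]>12:
            p=W[l==i]; print(ce[i].round(1),s_[i,4],p.mean(0).round(4),p.min(0).round(4),p.max(0).round(4))
# dark large cutouts by colour, rays onto foam
    g=q["color"].max(-1); d=(g<45)&r; d=cv2.morphologyEx(d.astype(np.uint8),cv2.MORPH_OPEN,np.ones((3,3)))
    c,l,s_,ce=cv2.connectedComponentsWithStats(d)
    for i in range(1,c):
        if s_[i,4]>30: print("dark",s_[i],ce[i].round(1))
print("foam corners (top px):")
q=dict(np.load("top1.npz"))
E
```

```text
top z pct [0.0104 0.0127 0.0157 0.0202 0.0411 0.0464 0.0496 0.0517]
foam rect ((0.5575011968612671, -0.017506398260593414), (0.20474979281425476, 0.18471184372901917), 89.92699432373047)
[314.5 187.8] 338 [0.6059 0.0328 0.015 ] [0.562  0.0039 0.0049] [0.6487 0.0622 0.0371]
[341.5 187.9] 325 [ 0.608  -0.0686  0.0156] [ 0.5654 -0.0974  0.0061] [ 0.6499 -0.0388  0.0337]
[308.8 213.2] 221 [0.5083 0.0513 0.0219] [0.4715 0.0276 0.0137] [0.5464 0.0734 0.0369]
[328.6 212.9] 221 [ 0.5114 -0.022   0.022 ] [ 0.4733 -0.0462  0.0153] [0.5493 0.003  0.0332]
[348.3 212.3] 217 [ 0.5156 -0.0948  0.0222] [ 0.479  -0.1161  0.0142] [ 0.5519 -0.0711  0.0368]
dark [308 177  14  23 284] [314.4 187.7]
dark [335 177  14  22 267] [341.4 187.8]
side z pct [0.0078 0.0111 0.0161 0.0246 0.0403 0.0437 0.0468 0.0489]
foam rect ((0.5574487447738647, -0.017489664256572723), (0.18484798073768616, 0.20487533509731293), 0.01754704676568508)
[331.8 197.3] 152 [ 0.5122 -0.1077  0.0228] [ 0.4741 -0.1196  0.014 ] [ 0.5518 -0.0911  0.0347]
[303.6 201.8] 259 [ 0.6064 -0.0865  0.0172] [ 0.5596 -0.1033  0.0052] [ 0.6499 -0.0586  0.0346]
[331.6 213.2] 168 [ 0.51   -0.0352  0.0227] [ 0.4723 -0.0491  0.0117] [ 0.5481 -0.0165  0.0347]
[301.9 224.5] 305 [0.6045 0.0146 0.0167] [ 0.5574 -0.0031  0.0036] [0.6497 0.0411 0.0346]
[331.9 230.1] 182 [0.5063 0.0373 0.0221] [0.4678 0.0245 0.0107] [0.5443 0.0574 0.0345]
dark [292 201  25   6 108] [304.2 203.2]
dark [288 223  28   7 155] [301.3 226.1]
foam corners (top px):
```

```bash
python3 - <<'E'
from h import *
mv(.5585,-.357,.13,0.0)
for n in("top","side"):
    s=snap(n); W=pts(s)
    for b in((0.48,0.65,-0.45,-0.31),(0.31,0.47,-0.36,-0.2)):
        m=(W[...,0]>b[0])&(W[...,0]<b[1])&(W[...,1]>b[2])&(W[...,1]<b[3])&(W[...,2]>0.022)&(W[...,2]<0.07)
        if m.sum()>50: print(n,m.sum(),cv2.minAreaRect(W[m][:,:2].astype(np.float32)))
E
```

```text
turn [-0.5  0.3 91.2] shift [-91.4 131.5 162.9]
top 69 ((0.37011298537254333, -0.30943208932876587), (0.02243213541805744, 0.054390519857406616), 54.132869720458984)
side 220 ((0.5629464387893677, -0.3526465892791748), (0.046237628906965256, 0.08250369131565094), 87.10724639892578)
side 244 ((0.39178013801574707, -0.29181304574012756), (0.04805275797843933, 0.08024656027555466), 81.65399169921875)
```

>>> arm_command(targets=[-0.5, 0.3, 91.2, -91.4, 131.5, 0, -1, -0.5, 0.3, 91.2, -91.4, 131.5, 0, -1, -0.5, 0.3, 91.2, -91.4, 131.5, 0, -1, -0.5, 0.3, 91.2, -91.4, 131.5, 0, -1, -0.5, 0.3, 91.2, -91.4, 131.5, 0, -1, -0.5, 0.3, 91.2, -91.4, 131.5, 0, -1, -0.5, 0.3, 91.2, -91.4, 131.5, 0, -1, -0.5, 0.3, 91.2, -91.4, 131.5, 0, -1, -0.5, 0.3, 91.2, -91.4, 131.5, 0, -1, -0.5, 0.3, 91.2, -91.4, 131.5, 0, -1, -0.5, 0.3, 91.2, -91.4, 131.5, 0, -1, -0.5, 0.3, 91.2, -91.4, 131.5, 50, -1, -0.5, 0.3, 91.2, -91.4, 131.5, 100, -1, -0.5, 0.3, 91.2, -91.4, 131.5, 163, -1, -0.5, 0.3, 91.2, -91.4, 131.5, 163, -1, -0.5, 0.3, 91.2, -91.4, 131.5, 163, -1, -0.5, 0.3, 91.2, -91.4, 131.5, 163, -1])

```text
time: 8.9
tool_pos: [0.5601, -0.3593, 0.1335]
ee_rot: [3.138, -0.004, -0.0]
wrist_force: [0.4, -0.1, 0.6]
width: 0.0943
finger_force: 0.0
```

```bash
python3 - <<'E'
from h import *
st(); mv(.5585,-.357,.020,0.0)
for n in("side",):
    s=snap(n); W=pts(s)
    for b in((0.48,0.65,-0.45,-0.31),(0.31,0.47,-0.36,-0.2)):
        m=(W[...,0]>b[0])&(W[...,0]<b[1])&(W[...,1]>b[2])&(W[...,1]<b[3])&(W[...,2]>0.022)&(W[...,2]<0.07)
        if m.sum()>50: print(n,m.sum(),cv2.minAreaRect(W[m][:,:2].astype(np.float32)))
E
```

```text
{'time': 8.9, 'tool_pos': [0.5601, -0.3593, 0.1335], 'ee_rot': [3.1383, -0.004, -0.0001], 'wrist_force': [0.3745, -0.1176, 0.6169], 'width': 0.0943, 'finger_force': 0.0, 'joint_positions': [-0.6554, 0.3621, 1.184, -0.0002, 1.5902, 0.9154]}
turn [ 0.2 -0.2 -0. ] shift [ -2.1  -2.7 113.5]
side 222 ((0.5621519088745117, -0.35222193598747253), (0.0820770338177681, 0.048850636929273605), 0.428514689207077)
side 237 ((0.39228111505508423, -0.29054611921310425), (0.045849528163671494, 0.08048667013645172), 77.42411804199219)
```

>>> arm_command(targets=[0.2, -0.2, 0, -2, -3, 30, -1, 0.2, -0.2, 0, -2, -3, 60, -1, 0.2, -0.2, 0, -2, -3, 90, -1, 0.2, -0.2, 0, -2, -3, 105, -1, 0.2, -0.2, 0, -2, -3, 113, -1, 0.2, -0.2, 0, -2, -3, 113, -1, 0.2, -0.2, 0, -2, -3, 113, 0, 0.2, -0.2, 0, -2, -3, 113, 0.3, 0.2, -0.2, 0, -2, -3, 113, 1, 0.2, -0.2, 0, -2, -3, 113, 1, 0.2, -0.2, 0, -2, -3, 113, 1, 0.2, -0.2, 0, -2, -3, 113, 1])

```text
time: 10.15
tool_pos: [0.557, -0.3571, 0.0182]
ee_rot: [-3.141, 0.002, -0.001]
wrist_force: [-0.5, -2.4, 1.7]
width: 0.0527
finger_force: 30.0
```

```bash
python3 - <<'E'
from h import *
for n in("top","side"):
    q=dict(np.load(n+"1.npz")); W=pts(q)
    r=(W[...,0]>.465)&(W[...,0]<.70)&(W[...,1]>-.125)&(W[...,1]<.09)&(W[...,2]>0)
    lo=(r&(W[...,2]<.035)).astype(np.uint8)
    c,l,s_,ce=cv2.connectedComponentsWithStats(lo)
    for i in range(1,c):
        if s_[i,4]>12:
            p=W[l==i]; rect=cv2.minAreaRect(p[:,:2].astype(np.float32)); print(n,s_[i].tolist(),(np.percentile(p,1,0)+np.percentile(p,99,0))[:2].round(4)/2,p.min(0).round(4),p.max(0).round(4),np.round(rect[2],1))
E
```

```text
top [328, 169, 13, 1, 13] [ 0.68285 -0.0393 ] [ 0.6818 -0.062   0.0009] [ 0.6839 -0.0165  0.0082] 1.5
top [342, 169, 15, 1, 15] [ 0.68365 -0.0965 ] [ 6.819e-01 -1.231e-01  1.000e-04] [ 0.6853 -0.0699  0.0131] 0.4
top [307, 174, 16, 26, 369] [0.60905 0.0329 ] [0.562  0.0039 0.0049] [0.6569 0.0622 0.0336] 1.8
top [334, 174, 16, 26, 368] [ 0.6128  -0.06825] [ 0.5654 -0.0974  0.0061] [ 0.6599 -0.0388  0.0337] 1.2
top [303, 203, 13, 21, 220] [0.5089  0.04995] [0.4715 0.0276 0.0137] [0.5464 0.0734 0.0299] 1.7
top [322, 203, 14, 21, 221] [ 0.5113  -0.02295] [ 0.4733 -0.0462  0.0153] [0.5493 0.003  0.0332] 5.8
top [342, 202, 13, 21, 214] [ 0.51525 -0.0937 ] [ 0.479  -0.1161  0.0142] [ 0.5519 -0.0711  0.0345] 0.8
side [320, 193, 24, 9, 156] [ 0.51135 -0.10585] [ 0.4741 -0.1233  0.014 ] [ 0.5518 -0.0911  0.0349] 86.4
side [288, 195, 30, 13, 288] [ 0.61005 -0.08285] [ 0.5596 -0.1033  0.0052] [ 0.659  -0.0586  0.0349] 85.8
side [320, 208, 24, 10, 169] [ 0.51035 -0.03295] [ 0.4723 -0.0491  0.0117] [ 0.5481 -0.0165  0.0348] 2.8
side [286, 218, 31, 13, 324] [0.60625 0.0172 ] [ 0.5574 -0.0031  0.0036] [0.6555 0.0411 0.0349] 3.4
side [320, 225, 25, 11, 184] [0.5074 0.0391] [0.4678 0.0245 0.0107] [0.5443 0.0574 0.0349] 3.0
side [309, 239, 8, 6, 18] [0.56515 0.0872 ] [0.5542 0.0846 0.0106] [0.5762 0.0897 0.0332] 6.6
side [315, 239, 30, 9, 156] [0.51085 0.0859 ] [4.66e-01 8.14e-02 1.00e-04] [0.5573 0.09   0.0347] 90.0
```

>>> arm_command(targets=[0, 0, 0, 0, 0, -15, 1, 0, 0, 0, 0, 0, -45, 1, 0, 0, 0, 0, 0, -80, 1, 0, 0, 0, 0, 0, -100, 1, 0, 0, 0, 0, 0, -100, 1])

```text
time: 10.65
tool_pos: [0.5588, -0.357, 0.1222]
ee_rot: [3.141, -0.003, -0.001]
wrist_force: [-0.0, -0.6, -1.7]
width: 0.0523
finger_force: 30.0
```

```bash
python3 - <<'E'
from h import *
mv(.608,-.0655,.17,0.04)
E
```

```text
turn [ 0.1 -0.2 -2.3] shift [  49.2 -291.5  -47.9]
```

>>> arm_command(targets=[0, -0.2, 0, 0, 0, -25, 1, 0, -0.2, 0, 0, 0, -48, 1, 0, -0.2, -2.3, 10, -30, -48, 1, 0, -0.2, -2.3, 20, -70, -48, 1, 0, -0.2, -2.3, 25, -110, -48, 1, 0, -0.2, -2.3, 30, -150, -48, 1, 0, -0.2, -2.3, 40, -190, -48, 1, 0, -0.2, -2.3, 45, -230, -48, 1, 0, -0.2, -2.3, 49, -260, -48, 1, 0, -0.2, -2.3, 49, -280, -48, 1, 0, -0.2, -2.3, 49, -291, -48, 1, 0, -0.2, -2.3, 49, -291, -48, 1, 0, -0.2, -2.3, 49, -291, -48, 1])

```text
time: 11.95
tool_pos: [0.6059, -0.0661, 0.165]
ee_rot: [-3.139, 0.008, 0.039]
wrist_force: [0.3, -0.0, -1.5]
width: 0.0525
finger_force: 30.0
```

```bash
python3 - <<'E'
from h import *
st();mv(.608,-.0655,.05,0.04)
E
```

```text
{'time': 11.95, 'tool_pos': [0.6059, -0.0661, 0.165], 'ee_rot': [-3.1387, 0.0083, 0.0389], 'wrist_force': [0.3087, -0.035, -1.4678], 'width': 0.0525, 'finger_force': 29.9995, 'joint_positions': [-0.2021, 0.2368, 1.2797, 0.0008, 1.6339, 1.3299]}
turn [-0.2  0.5 -0.1] shift [ 3.10e+00 -1.00e-01  1.15e+02]
```

>>> arm_command(targets=[0, 0.3, 0, 2, 0, 25, 1, 0, 0.3, 0, 2, 0, 50, 1, 0, 0.3, 0, 2, 0, 75, 1, 0, 0.3, 0, 2, 0, 95, 1, 0, 0.3, 0, 2, 0, 105, 1, 0, 0.3, 0, 2, 0, 110, 1, 0, 0.3, 0, 2, 0, 113, 1, 0, 0.3, 0, 2, 0, 115, 1, 0, 0.3, 0, 2, 0, 115, 1])

```text
time: 12.85
tool_pos: [0.6083, -0.0655, 0.0518]
ee_rot: [-3.139, -0.001, 0.039]
wrist_force: [0.2, -1.1, -2.8]
width: 0.0525
finger_force: 30.0
```

>>> arm_command(targets=[0, 0, 0, 0, 0, 2, 1, 0, 0, 0, 0, 0, 4, 1, 0, 0, 0, 0, 0, 6, 1, 0, 0, 0, 0, 0, 6, 1])

```text
time: 13.25
tool_pos: [0.6087, -0.0658, 0.0467]
ee_rot: [-3.14, -0.002, 0.039]
wrist_force: [-0.6, -2.4, 4.7]
width: 0.0524
finger_force: 32.5
```

>>> arm_command(targets=[0, 0, 0, 0, 0, 0, 0.1, 0, 0, 0, 0, 0, 0, -0.4, 0, 0, 0, 0, 0, 0, -0.5, 0, 0, 0, 0, 0, -20, -0.5, 0, 0, 0, 0, 0, -50, -0.5, 0, 0, 0, 0, 0, -65, 1, 0, 0, 0, 0, 0, -65, 1, 0, 0, 0, 0, 0, -65, 1, 0, 0, 0, 0, 0, -65, 1, 0, 0, 0, 0, 0, -65, 1, 0, 0, 0, 0, 0, -55, 1, 0, 0, 0, 0, 0, -45, 1, 0, 0, 0, 0, 0, -45, 1])

```text
time: 14.55
tool_pos: [0.6058, -0.0648, 0.0866]
ee_rot: [-3.137, 0.007, 0.039]
wrist_force: [0.1, 0.1, 0.0]
width: 0.0097
finger_force: 0.0
```

>>> arm_command(targets=[0, 0, 0, 2, 0, 0, 1, 0, 0, 0, 2, 0, 4, 1, 0, 0, 0, 2, 0, 8, 1, 0, 0, 0, 2, 0, 11, 1, 0, 0, 0, 2, 0, 14, 1, 0, 0, 0, 2, 0, 14, 1])

```text
time: 15.15
tool_pos: [0.6092, -0.0649, 0.0752]
ee_rot: [-3.138, 0.003, 0.039]
wrist_force: [-0.8, 0.3, -1.2]
width: 0.0001
finger_force: 0.0
```

>>> arm_command(targets=[0, 0, 0, 0, 0, 3, 1, 0, 0, 0, 0, 0, 6, 1, 0, 0, 0, 0, 0, 6, 1])

```text
time: 15.45
tool_pos: [0.6104, -0.0652, 0.0715]
ee_rot: [-3.139, -0.001, 0.039]
wrist_force: [-0.1, 0.6, 5.2]
width: 0.0002
finger_force: 2.2
```

>>> arm_command(targets=[0, 0, 0, 0, 0, 2, 1, 0, 0, 0, 0, 0, 4, 1, 0, 0, 0, 0, 0, 4, 1])

```text
time: 15.75
tool_pos: [0.6119, -0.0646, 0.07]
ee_rot: [-3.138, -0.006, 0.04]
wrist_force: [-0.9, 1.8, 11.0]
width: 0.0004
finger_force: 5.5
```

>>> arm_command(targets=[0, 0, 0, -1, 0, 2, 1, 0, 0, 0, -1, 0, 4, 1, 0, 0, 0, -1, 0, 6, 1, 0, 0, 0, -1, 0, 6, 1])

```text
time: 16.15
tool_pos: [0.6144, -0.0636, 0.0694]
ee_rot: [-3.138, -0.015, 0.04]
wrist_force: [-0.9, 5.8, 23.5]
width: 0.0008
finger_force: 11.9
```

>>> arm_command(targets=[0, 0, 0, 0, 0, -10, 1, 0, 0, 0, 0, 0, -40, 1, 0, 0, 0, 0, 0, -80, 1, 0, 0, 0, -30, 40, -120, 1, 0, 0, 0, -60, 90, -140, 0, 0, 0, 0, -80, 140, -140, -1, 0, 0, 0, -100, 190, -140, -1, 0, 0, 0, -120, 220, -140, -1, 0, 0, 0, -150, 230, -140, -1, 0, 0, 0, -180, 230, -140, -1, 0, 0, 0, -205, 230, -140, -1, 0, 0, 0, -205, 230, -140, -1])

```text
time: 17.35
tool_pos: [0.4105, -0.3038, 0.1994]
ee_rot: [-3.138, 0.002, 0.036]
wrist_force: [0.1, 0.7, -0.7]
width: 0.0608
finger_force: 0.0
```

```bash
python3 - <<'E'
from h import *
st()
for n in("top","side"):
    s=snap(n); W=pts(s); hsv=cv2.cvtColor(s["color"],cv2.COLOR_RGB2HSV); np.savez(n+"2.npz",**s)
    if n=="side": save(s,"s2.png",(140,270,230,400),4)
    wh=(W[...,2]>0.03)&(W[...,2]<.1)&(W[...,0]>.5)&(W[...,0]<.67)&(abs(W[...,1]+.065)<.05)&(hsv[...,2]>120)
    p=W[wh]; print(n,wh.sum(),cv2.minAreaRect(p[:,:2].astype(np.float32)),np.percentile(p[:,2],[50,90,98]).round(4))
    f=(W[...,0]>.49)&(W[...,0]<.53)&(abs(W[...,1]-.018)<.008); print("foam",np.median(W[f][:,2]).round(4))
    f=(W[...,0]>.49)&(W[...,0]<.53)&(abs(W[...,1]+.057)<.006); print("foam",np.median(W[f][:,2]).round(4))
    for b in((0.30,0.48,-0.37,-0.2),):
        m=(W[...,0]>b[0])&(W[...,0]<b[1])&(W[...,1]>b[2])&(W[...,1]<b[3])&(W[...,2]>0.022)&(W[...,2]<0.07)
        if m.sum()>50: print(n,m.sum(),cv2.minAreaRect(W[m][:,:2].astype(np.float32)))
E
```

```text
{'time': 17.35, 'tool_pos': [0.4105, -0.3038, 0.1994], 'ee_rot': [-3.1384, 0.0025, 0.0358], 'wrist_force': [0.1169, 0.6917, -0.6912], 'width': 0.0608, 'finger_force': 0.0, 'joint_positions': [-0.7485, 0.0039, 1.4695, 0.0005, 1.6722, 0.7865]}
top 229 ((0.6193329691886902, -0.058541201055049896), (0.07536366581916809, 0.046939123421907425), 1.35190749168396) [0.0635 0.0708 0.0737]
foam 0.0474
foam 0.0469
side 273 ((0.609970211982727, -0.05284174531698227), (0.08768252283334732, 0.07118009775876999), 25.133092880249023) [0.0588 0.0666 0.0703]
foam 0.0435
foam 0.0439
side 237 ((0.39308416843414307, -0.2868773937225342), (0.04733184352517128, 0.08051697164773941), 79.74944305419922)
```

View pics/s2.png

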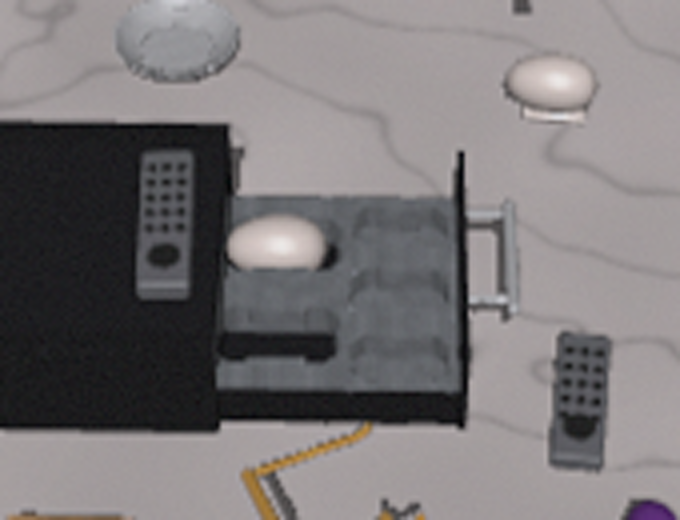

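```bash
python3 - <<'E'
from h import *
for n in("side","top"):
    b=0 if n=="side" else .0036
    q=dict(np.load(n+"2.npz")); W=pts(q)
    y0=-.011 if n=="side" else -.015
    for nm,f in(("mid",(abs(W[...,0]-.615)<.03)&(abs(W[...,1]-y0)<.012)),("row",(abs(W[...,0]-.563)<.004)&(abs(W[...,1]+.015)<.07)),("mantel",(abs(W[...,0]-.5)<.03)&(abs(W[...,1]+.22)<.03)),("cadtop",(abs(W[...,0]-.8)<.04)&(abs(W[...,1]-.06)<.03))):
        print(n,nm,f.sum(),np.median(W[f][:,2]).round(4),W[f][:,2].std().round(4))
    hsv=cv2.cvtColor(q["color"],cv2.COLOR_RGB2HSV)
    wh=(W[...,2]>0.05)&(W[...,2]<.1)&(W[...,0]>.5)&(W[...,0]<.67)&(abs(W[...,1]+.065)<.05)&(hsv[...,2]>120)
    p=W[wh]; A=np.c_[p[:,0]**2,p[:,0],p[:,1]**2,p[:,1],np.ones(len(p))]; A0=p[:,:2].mean(0)
    d=p[:,:2]-A0; B=np.c_[np.ones(len(d)),d,d**2,d[:,:1]*d[:,1:]]; c=np.linalg.lstsq(B,p[:,2],rcond=None)[0]
    xy=-np.linalg.solve([[2*c[3],c[5]],[c[5],2*c[4]]],c[1:3]); print("apex",(xy+A0).round(4),(c[0]+c[1:3]@xy/2).round(4))
q=dict(np.load("side1.npz")); W=pts(q); hsv=cv2.cvtColor(q["color"],cv2.COLOR_RGB2HSV)
wh=(W[...,2]>0.037)&(W[...,2]<.1)&(W[...,0]>.5)&(W[...,0]<.62)&(abs(W[...,1]+.357)<.05)&(hsv[...,2]>120)
p=W[wh];A0=p[:,:2].mean(0)
d=p[:,:2]-A0; B=np.c_[np.ones(len(d)),d,d**2,d[:,:1]*d[:,1:]]; c=np.linalg.lstsq(B,p[:,2],rcond=None)[0]
xy=-np.linalg.solve([[2*c[3],c[5]],[c[5],2*c[4]]],c[1:3]); print("ref apex",(xy+A0).round(4),(c[0]+c[1:3]@xy/2).round(4))
E
```

```text
side mid 110 0.0441 0.0071
side row 72 0.0435 0.0045
side mantel 179 -0.002 0.0033
side cadtop 330 0.0981 0.0024
apex [ 0.6193 -0.0656] 0.0675
top mid 97 0.0471 0.0029
top row 67 0.0464 0.0033
top mantel 252 0.0009 0.0028
top cadtop 350 0.1008 0.0027
apex [ 0.6188 -0.0655] 0.0717
ref apex [ 0.5621 -0.3629] 0.0505
```

Crop: the large egg is in the right back cutout, the tray has slid in slightly (handle at x≈510, was 522), and the other large egg is still at (552,82). The foam top is about 46 mm, which puts the egg fully home. I'll pull the tray back out first.

```bash
python3 - <<'E'
from h import *
for n in("side","top"):
    q=dict(np.load(n+"2.npz")); W=pts(q)
    m=(abs(W[...,0]-.43)<0.02)&(W[...,2]>0.08)&(W[...,2]<.105)&(W[...,1]>-.06)&(W[...,1]<.02)
    p=W[m]; print(n,m.sum(),np.median(p,0).round(4),np.percentile(p[:,0],[2,98]).round(4))
mv(.450,-.02,.16,0.04);mv(.450,-.02,.074,.04)
E
```

```text
side 61 [ 0.4302 -0.0163  0.0883] [0.4235 0.4359]
top 69 [ 0.4287 -0.0198  0.0914] [0.4244 0.433 ]
turn [-0.2  0.  -0.1] shift [  47.9 -281.6   40.2]
turn [-0.2  0.  -0.1] shift [  48.  -281.4  126.2]
```

>>> arm_command(targets=[0, 0, 0, 5, -40, 0, 1, 0, 0, 0, 10, -90, 0, 1, 0, 0, 0, 20, -140, 0, 1, 0, 0, 0, 30, -190, 0, 1, 0, 0, 0, 40, -240, 10, 1, 0, 0, 0, 48, -281, 20, 1, 0, 0, 0, 48, -281, 40, 1, 0, 0, 0, 48, -281, 40, 1, 0, 0, 0, 48, -281, 70, 1, 0, 0, 0, 48, -281, 100, 1, 0, 0, 0, 48, -281, 120, 1, 0, 0, 0, 48, -281, 124, 1, 0, 0, 0, 48, -281, 124, 1, 0, 0, 0, 43, -281, 124, 1, 0, 0, 0, 38, -281, 124, 1, 0, 0, 0, 34, -281, 124, 1, 0, 0, 0, 30, -281, 124, 1, 0, 0, 0, 30, -281, 124, 1])

```text
time: 19.25
tool_pos: [0.432, -0.0211, 0.0773]
ee_rot: [-3.139, -0.001, 0.039]
wrist_force: [1.3, -0.2, 1.3]
width: 0.0005
finger_force: 0.8
```

>>> arm_command(targets=[0, 0, 0, -3, 0, 0, 1, 0, 0, 0, -6, 0, 0, 1, 0, 0, 0, -6, 0, 0, 1])

```text
time: 19.55
tool_pos: [0.4318, -0.0211, 0.0775]
ee_rot: [-3.139, -0.014, 0.039]
wrist_force: [16.4, 0.8, -6.8]
width: 0.0003
finger_force: 7.9
```

>>> arm_command(targets=[0, 0, 0, 6, 0, 0, 1, 0, 0, 0, 6, 0, -30, 1, 0, 0, 0, 6, 0, -70, 1, 0, 0, 0, 0, 50, -90, 1, 0, 0, 0, 0, 90, -90, 0, 0, 0, 0, 0, 130, -90, -1, 0, 0, 0, 0, 150, -90, -1, 0, 0, 0, 0, 150, -90, -1])

```text
time: 20.35
tool_pos: [0.4306, -0.1731, 0.1648]
ee_rot: [-3.137, 0.005, 0.035]
wrist_force: [0.7, 0.0, -0.7]
width: 0.0292
finger_force: 0.0
```

```bash
python3 - <<'E'
from h import *
st()
for n in("side","top"):
    s=snap(n); W=pts(s); np.savez(n+"3.npz",**s); hsv=cv2.cvtColor(s["color"],cv2.COLOR_RGB2HSV)
    m=(W[...,0]>.30)&(W[...,0]<.48)&(W[...,1]>-.40)&(W[...,1]<-.2)&(W[...,2]>0.02)&(W[...,2]<0.07)
    if m.sum()>50:
        p=W[m]; C=np.cov(p[:,:2].T); w,v=np.linalg.eigh(C); print(n,m.sum(),cv2.minAreaRect(p[:,:2].astype(np.float32)),"pca",np.degrees(np.arctan2(v[1,1],v[0,1])).round(1),p.min(0).round(3),p.max(0).round(3))
    save(s,n+"3.png",(130,260,260,400) if n=="side" else (170,300,340,480),3.5)
mv(.3875,-.294,.12,0.0)
E
```

```text
{'time': 20.35, 'tool_pos': [0.4306, -0.1731, 0.1648], 'ee_rot': [-3.1372, 0.0047, 0.0353], 'wrist_force': [0.7379, 0.0418, -0.6797], 'width': 0.0292, 'finger_force': 0.0, 'joint_positions': [-0.5055, -0.0893, 1.6275, 0.0013, 1.6097, 1.03]}
side 228 ((0.3898372948169708, -0.2870408892631531), (0.07668159157037735, 0.04819227755069733), 12.965656280517578) pca 177.9 [ 0.352 -0.311  0.02 ] [ 0.432 -0.264  0.057]
turn [-0.3  0.2  2.2] shift [-47.9 121.7  44.6]
```

View pics/side3.png

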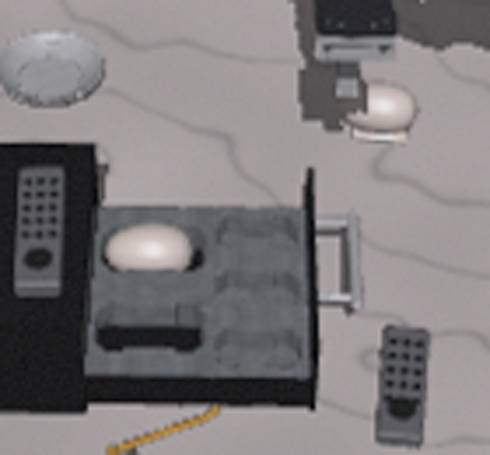

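The crop shows the tray fully out with the egg seated in the right back cutout, and egg 2 unmoved at (385,105). Now I grasp egg 2.

>>> arm_command(targets=[-0.3, 0.2, 2.2, -30, 40, 0, -1, -0.3, 0.2, 2.2, -48, 80, 0, -1, -0.3, 0.2, 2.2, -48, 121, 0, -1, -0.3, 0.2, 2.2, -48, 121, 0, -1, -0.3, 0.2, 2.2, -48, 121, 45, -1, -0.3, 0.2, 2.2, -48, 121, 45, -1, -0.3, 0.2, 2.2, -48, 121, 45, -1, -0.3, 0.2, 2.2, -48, 121, 45, -1])

```text
time: 21.25
tool_pos: [0.3897, -0.2938, 0.1226]
ee_rot: [3.138, -0.004, 0.003]
wrist_force: [0.3, 0.0, 0.8]
width: 0.0938
finger_force: 0.0
```

```bash
python3 - <<'E'
from h import *
st();mv(.3875,-.294,.023,0.0)
E
```

```text
{'time': 21.25, 'tool_pos': [0.3897, -0.2938, 0.1226], 'ee_rot': [3.1377, -0.0043, 0.0026], 'wrist_force': [0.3411, 0.0026, 0.7985], 'width': 0.0938, 'finger_force': 0.0, 'joint_positions': [-0.7623, -0.0239, 1.6501, 0.0002, 1.5096, 0.806]}
turn [ 0.2 -0.2  0.1] shift [-2.7 -0.2 99.6]
```

>>> arm_command(targets=[0.2, -0.2, 0, -2, 0, 30, -1, 0.2, -0.2, 0, -2, 0, 60, -1, 0.2, -0.2, 0, -2, 0, 85, -1, 0.2, -0.2, 0, -2, 0, 98, -1, 0.2, -0.2, 0, -2, 0, 98, -1, 0.2, -0.2, 0, -2, 0, 98, 0, 0.2, -0.2, 0, -2, 0, 98, 0.3, 0.2, -0.2, 0, -2, 0, 98, 1, 0.2, -0.2, 0, -2, 0, 98, 1, 0.2, -0.2, 0, -2, 0, 98, 1, 0.2, -0.2, 0, -2, 0, 98, 1, 0.2, -0.2, 0, -2, 0, 60, 1, 0.2, -0.2, 0, -2, 0, 20, 1, 0.2, -0.2, 0, -2, 0, -20, 1, 0.2, -0.2, 0, -2, 0, -55, 1, 0.2, -0.2, 0, -2, 0, -55, 1, 0.2, -0.2, 0, -2, 0, -55, 1])

```text
time: 22.95
tool_pos: [0.3862, -0.2936, 0.175]
ee_rot: [-3.14, 0.002, 0.001]
wrist_force: [0.4, 1.0, -3.0]
width: 0.0522
finger_force: 30.0
```

```bash
python3 - <<'E'
from h import *
st();mv(.6020,.0359,.185,0.04)
E
```

```text
{'time': 22.95, 'tool_pos': [0.3862, -0.2936, 0.175], 'ee_rot': [-3.1396, 0.0016, 0.0009], 'wrist_force': [0.385, 1.0301, -3.038], 'width': 0.0522, 'finger_force': 29.9995, 'joint_positions': [-0.7672, -0.0479, 1.5685, 0.0004, 1.6236, 0.8028]}
turn [-0.1  0.1 -2.2] shift [ 216.  -329.3   -9.7]
```

>>> arm_command(targets=[0, 0.1, -2.2, 20, -30, -10, 1, 0, 0.1, -2.2, 45, -65, -10, 1, 0, 0.1, -2.2, 70, -105, -10, 1, 0, 0.1, -2.2, 95, -145, -10, 1, 0, 0.1, -2.2, 120, -185, -10, 1, 0, 0.1, -2.2, 145, -225, -10, 1, 0, 0.1, -2.2, 170, -265, -10, 1, 0, 0.1, -2.2, 195, -300, -10, 1, 0, 0.1, -2.2, 208, -320, -10, 1, 0, 0.1, -2.2, 216, -329, -10, 1, 0, 0.1, -2.2, 216, -329, -10, 1, 0, 0.1, -2.2, 216, -329, -10, 1, 0, 0.1, -2.2, 216, -329, -10, 1])

```text
time: 24.25
tool_pos: [0.6013, 0.0339, 0.1852]
ee_rot: [-3.141, 0.001, 0.037]
wrist_force: [0.6, -0.3, -2.3]
width: 0.0525
finger_force: 30.0
```

```bash
python3 - <<'E'
from h import *
st();mv(.602,.0359,.058,0.04)
E
```

```text
{'time': 24.25, 'tool_pos': [0.6013, 0.0339, 0.1852], 'ee_rot': [-3.1405, 0.0009, 0.0374], 'wrist_force': [0.617, -0.3006, -2.279], 'width': 0.0525, 'finger_force': 29.9994, 'joint_positions': [-0.0384, 0.209, 1.273, 0.001, 1.6606, 1.495]}
turn [-0.1  0.  -0.1] shift [  0.9  -1.9 127.2]
```

>>> arm_command(targets=[0, 0, 0, 1, -2, 25, 1, 0, 0, 0, 1, -2, 50, 1, 0, 0, 0, 1, -2, 75, 1, 0, 0, 0, 1, -2, 100, 1, 0, 0, 0, 1, -2, 115, 1, 0, 0, 0, 1, -2, 124, 1, 0, 0, 0, 1, -2, 128, 1, 0, 0, 0, 1, -2, 131, 1, 0, 0, 0, 1, -2, 133, 1, 0, 0, 0, 1, -2, 133, 1])

```text
time: 25.25
tool_pos: [0.6033, 0.0361, 0.053]
ee_rot: [3.141, -0.001, 0.039]
wrist_force: [0.9, -5.5, -0.0]
width: 0.0522
finger_force: 30.0
```

>>> arm_command(targets=[0, 0, 0, 0, 1.5, 1, 1, 0, 0, 0, 0, 1.5, 3, 1, 0, 0, 0, 0, 1.5, 4, 1, 0, 0, 0, 0, 1.5, 4, 1])

```text
time: 25.65
tool_pos: [0.6036, 0.0353, 0.0487]
ee_rot: [-3.141, -0.002, 0.039]
wrist_force: [1.1, -5.4, -0.7]
width: 0.0528
finger_force: 30.0
```

>>> arm_command(targets=[0, 0, 0, 0, 2, 2, 1, 0, 0, 0, 0, 2, 3, 1, 0, 0, 0, 0, 2, 3, 1])

```text
time: 25.95
tool_pos: [0.6038, 0.0337, 0.0467]
ee_rot: [-3.141, -0.002, 0.039]
wrist_force: [-0.3, -5.5, 4.5]
width: 0.0526
finger_force: 32.5
```

Contact. I release, back off, and press from above.

>>> arm_command(targets=[0, 0, 0, 0, 0, -1, 0.1, 0, 0, 0, 0, 0, -1, -0.4, 0, 0, 0, 0, 0, -1, -0.5, 0, 0, 0, 0, 0, -20, -0.5, 0, 0, 0, 0, 0, -50, -0.5, 0, 0, 0, 0, 0, -65, 1, 0, 0, 0, 0, 0, -65, 1, 0, 0, 0, 0, 0, -65, 1, 0, 0, 0, 0, 0, -65, 1, 0, 0, 0, 0, 0, -65, 1, 0, 0, 0, -2, 0, -55, 1, 0, 0, 0, -2, 0, -45, 1, 0, 0, 0, -2, 0, -35, 1, 0, 0, 0, -2, 0, -31, 1, 0, 0, 0, -2, 0, -28, 1, 0, 0, 0, -2, 0, -28, 1])

```text
time: 27.55
tool_pos: [0.6016, 0.0336, 0.074]
ee_rot: [-3.141, -0.001, 0.039]
wrist_force: [-0.4, -0.7, 1.2]
width: 0.0005
finger_force: 0.7
```

>>> arm_command(targets=[0, 0, 0, -2, 0, 2, 1, 0, 0, 0, -2, 0, 4, 1, 0, 0, 0, -2, 0, 4, 1])

```text
time: 27.85
tool_pos: [0.5993, 0.0343, 0.0705]
ee_rot: [-3.139, -0.001, 0.039]
wrist_force: [-1.3, 0.9, 4.9]
width: 0.0003
finger_force: 2.7
```

>>> arm_command(targets=[0, 0, 0, 0, 0, 2, 1, 0, 0, 0, 0, 0, 4, 1, 0, 0, 0, 0, 0, 6, 1, 0, 0, 0, 0, 0, 8, 1, 0, 0, 0, 0, 0, 8, 1])

```text
time: 28.35
tool_pos: [0.604, 0.0324, 0.069]
ee_rot: [3.14, -0.014, 0.039]
wrist_force: [0.2, -3.3, 19.7]
width: 0.0004
finger_force: 9.8
```

>>> arm_command(targets=[0, 0, 0, 0, 0, -15, 1, 0, 0, 0, 0, 0, -55, 1, 0, 0, 0, 0, 0, -100, 1, 0, 0, 0, 0, 0, -140, 0, 0, 0, 0, -20, 0, -180, -0.2, 0, 0, 0, -70, 0, -180, -0.2, 0, 0, 0, -110, 0, -180, -0.2, 0, 0, 0, -150, 0, -180, -0.2, 0, 0, 0, -190, 0, -180, -0.2, 0, 0, 0, -230, 0, -180, -0.2, 0, 0, 0, -230, 0, -180, -0.2])

```text
time: 29.45
tool_pos: [0.3656, 0.025, 0.2414]
ee_rot: [-3.14, 0.0, 0.039]
wrist_force: [0.5, 0.3, 0.3]
width: 0.056
finger_force: 0.0
```

```bash
python3 - <<'E'
from h import *
st()
for n in("side","top"):
    s=snap(n); W=pts(s); np.savez(n+"4.npz",**s); hsv=cv2.cvtColor(s["color"],cv2.COLOR_RGB2HSV)
    W[...,2]+= .002 if n=="side" else -.002
    g=(W[...,2]>0.138)&(W[...,2]<0.168)&(W[...,0]>.4)&(W[...,0]<.65)&(W[...,1]>.19)&(W[...,1]<.45)&(hsv[...,0]>8)&(hsv[...,0]<32)&(hsv[...,1]>80)
    p=W[g][:,:2]; a=0.461
    # grid of stand-frame coords
    for a in(0.42,0.45,0.48):
        ex=np.array([np.cos(a),np.sin(a)]); ey=np.array([-ex[1],ex[0]]); X=p@ex; Y=p@ey
        hx,b=np.histogram(X,bins=np.arange(X.min(),X.max(),.004)); hy,c=np.histogram(Y,bins=np.arange(Y.min(),Y.max(),.004))
        k=hx.argmax(); cb=np.median(X[abs(X-b[k]-.002)<.008]); 
        m=(X<cb-.012); pk=[]
        Yb=Y[abs(X-cb)<.008]; print(n,a,g.sum(),"bar X",cb.round(4),X[abs(X-cb)<.008].std().round(4),"Yrange",np.percentile(Yb,[1,99]).round(4),"minX",X.min().round(4))
        for y0 in(np.percentile(Yb,1)+.003,np.percentile(Yb,50),np.percentile(Yb,99)-.003):
            q=m&(abs(Y-y0)<.02); print("  hook Y",np.median(Y[q]).round(4),"minX",np.percentile(X[q],2).round(4) if q.any() else None,q.sum(), np.polyfit(X[q],Y[q],1)[0].round(3) if q.sum()>5 else '')
    save(s,n+"4.png",(225,325,285,385),5)
    L=(W[...,2]>0.132)&g
E
```

```text
{'time': 29.45, 'tool_pos': [0.3656, 0.025, 0.2414], 'ee_rot': [-3.1398, 0.0003, 0.0394], 'wrist_force': [0.5422, 0.324, 0.2739], 'width': 0.056, 'finger_force': 0.0, 'joint_positions': [-0.0886, -0.3347, 1.6766, 0.0018, 1.8002, 1.4432]}
side 0.42 475 bar X 0.6567 0.0038 Yrange [-0.0177  0.1561] minX 0.5592
  hook Y -0.0196 minX 0.572 52 0.065
  hook Y 0.0652 minX 0.5683 84 0.019
  hook Y 0.1504 minX 0.5612 109 0.045
side 0.45 475 bar X 0.6587 0.0032 Yrange [-0.0376  0.1365] minX 0.5634
  hook Y -0.0376 minX 0.5712 54 0.035
  hook Y 0.0476 minX 0.5699 82 -0.015
  hook Y 0.1322 minX 0.5653 107 0.02
side 0.48 475 bar X 0.6603 0.0028 Yrange [-0.0569  0.1167] minX 0.5671
  hook Y -0.0555 minX 0.5699 56 0.002
  hook Y 0.0295 minX 0.5711 83 -0.041
  hook Y 0.1139 minX 0.5689 104 -0.01
top 0.42 313 bar X 0.6555 0.0038 Yrange [-0.0205  0.1503] minX 0.5589
  hook Y -0.0219 minX 0.5743 37 0.059
  hook Y 0.063 minX 0.5703 56 0.056
  hook Y 0.1477 minX 0.5617 59 0.07
top 0.45 313 bar X 0.6562 0.0032 Yrange [-0.0399  0.132 ] minX 0.563
  hook Y -0.0402 minX 0.5733 38 0.024
  hook Y 0.0444 minX 0.5718 54 0.024
  hook Y 0.1294 minX 0.5657 58 0.042
top 0.48 313 bar X 0.6575 0.0029 Yrange [-0.0588  0.1125] minX 0.5667
  hook Y -0.0583 minX 0.5719 39 -0.004
  hook Y 0.0265 minX 0.5728 54 -0.004
  hook Y 0.1112 minX 0.5693 56 0.016
```

View pics/side4.png

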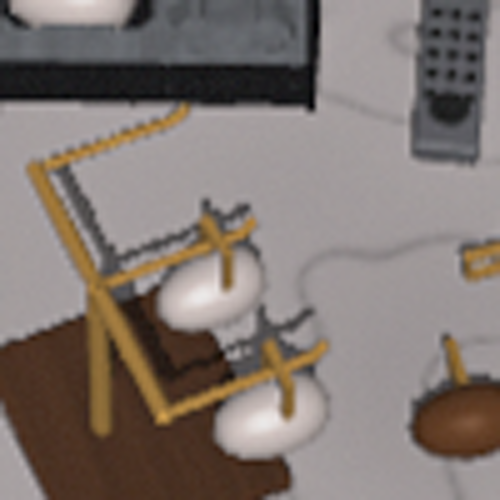

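Crop: the two white eggs hang on hook1 (loop at (280,365)) and hook2 (loop at (218,240)). Hook3 is empty, tip (185,108).

```bash
python3 - <<'E'
from h import *
mv(.472,.373,.21,.48)
E
```

```text
turn [ -0.1  -0.1 -25.2] shift [ 116.6 -343.9   32.2]
```

>>> arm_command(targets=[0, 0, -8, 30, -45, 0, -0.2, 0, 0, -16, 50, -90, 0, -0.2, 0, 0, -25.2, 70, -135, 0, -0.2, 0, 0, -25.2, 85, -180, 0, -0.2, 0, 0, -25.2, 100, -225, 0, -0.2, 0, 0, -25.2, 110, -270, 0, -0.2, 0, 0, -25.2, 116, -310, 0, -0.2, 0, 0, -25.2, 116, -344, 0, -0.2, 0, 0, -25.2, 116, -344, 0, -0.2, 0, 0, -25.2, 116, -344, 30, -0.2, 0, 0, -25.2, 116, -344, 30, -0.2, 0, 0, -25.2, 116, -344, 30, -0.2, 0, 0, -25.2, 116, -344, 30, -0.2])

```text
time: 30.85
tool_pos: [0.4725, 0.3727, 0.2131]
ee_rot: [-3.14, -0.002, 0.478]
wrist_force: [0.0, 0.2, -0.3]
width: 0.0566
finger_force: 0.0
```

```bash
python3 - <<'E'
from h import *
st(); mv(.472,.373,.128,.48)
s=snap("side"); save(s,"s5.png",(210,320,280,390),4.5)
E
```

```text
{'time': 30.85, 'tool_pos': [0.4725, 0.3727, 0.2131], 'ee_rot': [-3.1403, -0.0022, 0.4782], 'wrist_force': [0.0472, 0.1542, -0.2666], 'width': 0.0566, 'finger_force': 0.0, 'joint_positions': [0.573, 0.2001, 1.2285, 0.0011, 1.7106, 1.6658]}
turn [-0.1 -0.1 -0.1] shift [-0.5 -0.4 85.1]
```

View pics/s5.png

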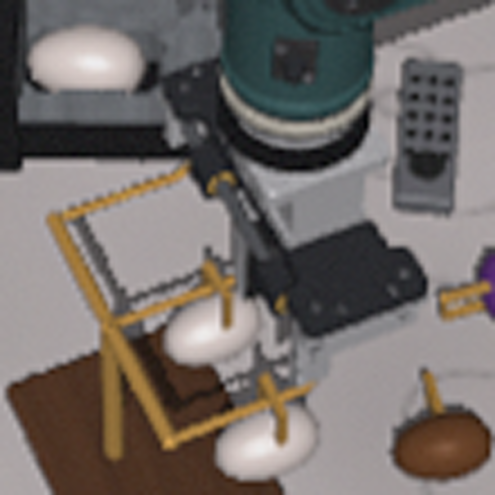

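The crop shows the fingers above hook1, straddling its loop at (275,400).

>>> arm_command(targets=[0, 0, 0, 0, 0, 15, -0.2, 0, 0, 0, 0, 0, 30, -0.2, 0, 0, 0, 0, 0, 42, -0.2, 0, 0, 0, 0, 0, 52, -0.2, 0, 0, 0, 0, 0, 60, -0.2, 0, 0, 0, 0, 0, 60, -0.2])

```text
time: 31.5
tool_pos: [0.4709, 0.3725, 0.1501]
ee_rot: [-3.141, 0.002, 0.479]
wrist_force: [-0.0, -0.1, 0.4]
width: 0.0565
finger_force: 0.0
```

>>> arm_command(targets=[0, 0, 0, 0, 0, 6, -0.2, 0, 0, 0, 0, 0, 12, -0.2, 0, 0, 0, 0, 0, 18, -0.2, 0, 0, 0, 0, 0, 23, -0.2, 0, 0, 0, 0, 0, 23, -0.2])

```text
time: 32.0
tool_pos: [0.4712, 0.3727, 0.1279]
ee_rot: [-3.141, 0.001, 0.479]
wrist_force: [0.6, 0.3, -0.0]
width: 0.0566
finger_force: 0.0
```

```bash
python3 - <<'E'
from h import *
st(); mv(.472,.373,.128,.48)
s=snap("side"); save(s,"s6.png",(250,320,300,370),6.5)
E
```

```text
{'time': 32.0, 'tool_pos': [0.4712, 0.3727, 0.1279], 'ee_rot': [-3.1406, 0.001, 0.4791], 'wrist_force': [0.5682, 0.3321, -0.0053], 'width': 0.0566, 'finger_force': 0.0, 'joint_positions': [0.5741, 0.2267, 1.3658, 0.0011, 1.55, 1.6658]}
turn [-0.1  0.1 -0.1] shift [ 0.8  0.1 -0.1]
```

View pics/s6.png

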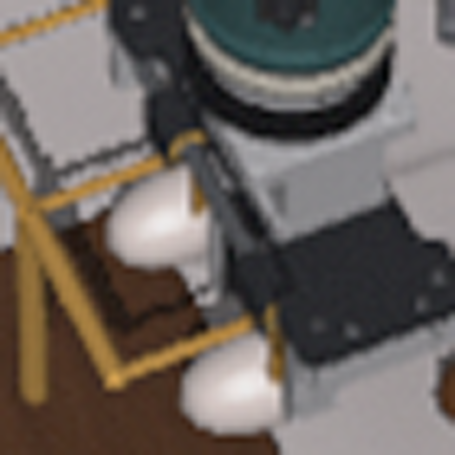

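The crop shows the loop at (275,340) between the far finger (212,270) and near finger (293,395). I close on it.

>>> arm_command(targets=[0, 0, 0, 0, 0, 0, 0.1, 0, 0, 0, 0, 0, 0, 0.2, 0, 0, 0, 0, 0, 0, 0.3, 0, 0, 0, 0, 0, 0, 0.4, 0, 0, 0, 0, 0, 0, 0.6, 0, 0, 0, 0, 0, 0, 0.6, 0, 0, 0, 0, 0, 0, 0.6])

```text
time: 32.75
tool_pos: [0.4718, 0.3731, 0.1293]
ee_rot: [-3.14, -0.001, 0.479]
wrist_force: [0.2, 0.6, -0.1]
width: 0.0276
finger_force: 30.0
```

>>> arm_command(targets=[0, 0, 0, 0, 0, -3, 0.6, 0, 0, 0, 0, 0, -6, 0.6, 0, 0, 0, 0, 0, -9, 0.6, 0, 0, 0, 0, 0, -12, 0.6, 0, 0, 0, 0, 0, -12, 0.6, 0, 0, 0, 0, 0, -12, 0.6])

```text
time: 33.35
tool_pos: [0.4718, 0.373, 0.1412]
ee_rot: [-3.14, -0.001, 0.479]
wrist_force: [0.9, 0.1, -0.8]
width: 0.0277
finger_force: 30.0
```

Force shows only the egg's weight. I draw it off.

>>> arm_command(targets=[0, 0, 0, -5, 0, 0, 0.6, 0, 0, 0, -12, 0, 0, 0.6, 0, 0, 0, -20, 0, 0, 0.6, 0, 0, 0, -28, 0, 0, 0.6, 0, 0, 0, -38, 0, 0, 0.6, 0, 0, 0, -50, 0, 0, 0.6, 0, 0, 0, -65, 0, 0, 0.6, 0, 0, 0, -65, 0, 0, 0.6, 0, 0, 0, -65, 0, -40, 0.6, 0, 0, 0, -65, 0, -80, 0.6, 0, 0, 0, -65, 0, -100, 0.6, 0, 0, 0, -65, 0, -100, 0.6])

```text
time: 34.55
tool_pos: [0.4158, 0.344, 0.2457]
ee_rot: [-3.139, -0.01, 0.479]
wrist_force: [0.7, 0.2, -0.2]
width: 0.0277
finger_force: 30.0
```

```bash
python3 - <<'E'
from h import *
st()
n="top"; s=snap(n)
for n in("side",):
    s=snap(n); W=pts(s); np.savez(n+"7.npz",**s)
    m=(W[...,2]>0.08)&(W[...,2]<.105)&(W[...,1]>-.06)&(W[...,1]<.02)&(abs(W[...,0]-.42)<.025); p=W[m]; print("bar",np.median(p,0).round(4),np.percentile(p[:,0],[2,98]).round(4))
save(s,"s7.png",(140,330,240,450),3.5)
mv(.5045,.0525,.20,.04); mv(.5075,-.0195,.20,.04)
E
```

```text
{'time': 34.55, 'tool_pos': [0.4158, 0.344, 0.2457], 'ee_rot': [-3.1394, -0.01, 0.4791], 'wrist_force': [0.6882, 0.203, -0.2104], 'width': 0.0277, 'finger_force': 29.9897, 'joint_positions': [0.5854, 0.0518, 1.3294, 0.0011, 1.7501, 1.6774]}
bar [ 0.4302 -0.0509  0.0877] [0.4301 0.4306]
turn [-0.1 -0.  25.2] shift [-53.6 299.4  40.1]
turn [-0.1 -0.  25.2] shift [-84.2 364.7  40. ]
```

View pics/s7.png

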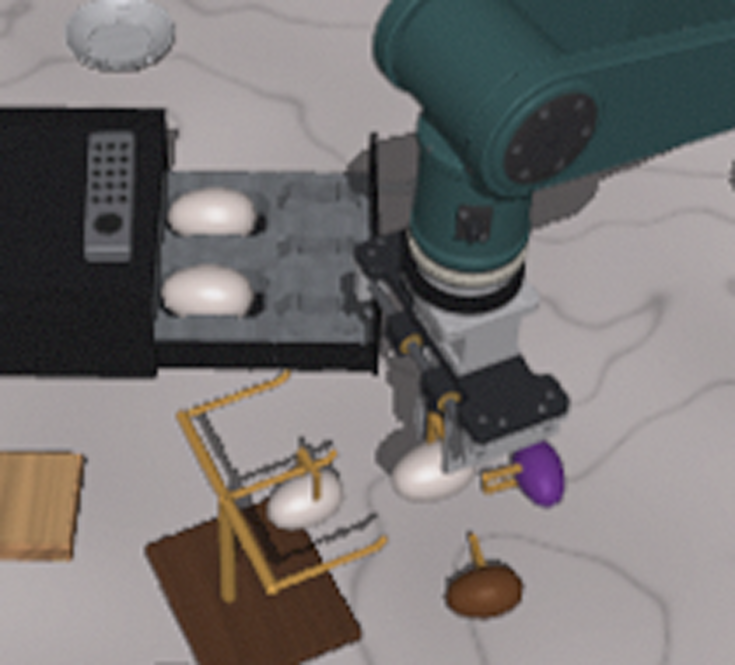

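Crop: the egg from hook1 is held upright at (430,470), both large eggs are seated at (212,212) and (208,292), and the stand still holds the other egg at (305,500).

>>> arm_command(targets=[0, 0, 8, -10, 40, 0, 0.6, 0, 0, 16, -15, 80, 0, 0.6, 0, 0, 25.2, -20, 120, 0, 0.6, 0, 0, 25.2, -25, 160, 0, 0.6, 0, 0, 25.2, -35, 200, 0, 0.6, 0, 0, 25.2, -42, 240, 0, 0.6, 0, 0, 25.2, -48, 275, 0, 0.6, 0, 0, 25.2, -51, 300, 0, 0.6, 0, 0, 25.2, -51, 300, 20, 0.6, 0, 0, 25.2, -51, 300, 40, 0.6, 0, 0, 25.2, -51, 300, 40, 0.6, 0, 0, 25.2, -51, 300, 40, 0.6, 0, 0, 25.2, -51, 300, 40, 0.6])

```text
time: 35.95
tool_pos: [0.5072, 0.0534, 0.201]
ee_rot: [-3.14, -0.001, 0.04]
wrist_force: [0.3, -0.4, -0.8]
width: 0.0273
finger_force: 30.0
```

```bash
python3 - <<'E'
from h import *
st(); mv(.508,.052,.085,.04)
E
```

```text
{'time': 35.95, 'tool_pos': [0.5072, 0.0534, 0.201], 'ee_rot': [-3.1401, -0.0007, 0.0396], 'wrist_force': [0.2804, -0.385, -0.7901], 'width': 0.0273, 'finger_force': 29.9897, 'joint_positions': [-0.0074, -0.0018, 1.472, 0.0015, 1.6708, 1.524]}
turn [-0.1 -0.  -0. ] shift [  0.7   1.6 116. ]
```

>>> arm_command(targets=[0, 0, 0, 1, 1.5, 25, 0.6, 0, 0, 0, 1, 1.5, 50, 0.6, 0, 0, 0, 1, 1.5, 75, 0.6, 0, 0, 0, 1, 1.5, 95, 0.6, 0, 0, 0, 1, 1.5, 108, 0.6, 0, 0, 0, 1, 1.5, 116, 0.6, 0, 0, 0, 1, 1.5, 116, 0.6])

```text
time: 36.65
tool_pos: [0.508, 0.0521, 0.0843]
ee_rot: [-3.14, 0.001, 0.04]
wrist_force: [-0.4, 0.9, -0.6]
width: 0.0276
finger_force: 30.0
```

>>> arm_command(targets=[0, 0, 0, 0, 0, 3, 0.6, 0, 0, 0, 0, 0, 6, 0.6, 0, 0, 0, 0, 0, 9, 0.6, 0, 0, 0, 0, 0, 12, 0.6, 0, 0, 0, 0, 0, 12, 0.6])

```text
time: 37.15
tool_pos: [0.5091, 0.0515, 0.0732]
ee_rot: [-3.141, -0.003, 0.039]
wrist_force: [1.7, -2.1, 0.3]
width: 0.0278
finger_force: 30.0
```

>>> arm_command(targets=[0, 0, 0, 0, 1, 3, 0.6, 0, 0, 0, 0, 1, 6, 0.6, 0, 0, 0, 0, 1, 9, 0.6, 0, 0, 0, 0, 1, 9, 0.6])

```text
time: 37.55
tool_pos: [0.5089, 0.0511, 0.064]
ee_rot: [-3.14, -0.002, 0.039]
wrist_force: [1.3, -0.6, 2.8]
width: 0.0278
finger_force: 30.0
```

>>> arm_command(targets=[0, 0, 0, 0, 0, 2, 0.6, 0, 0, 0, 0, 0, 4, 0.6, 0, 0, 0, 0, 0, 4, 0.6])

```text
time: 37.85
tool_pos: [0.5101, 0.0511, 0.0629]
ee_rot: [-3.14, -0.005, 0.039]
wrist_force: [0.0, -0.8, 13.4]
width: 0.0275
finger_force: 30.0
```

>>> arm_command(targets=[0, 0, 0, 0, 0, 2, 0.6, 0, 0, 0, 0, 0, 3, 0.6, 0, 0, 0, 0, 0, 3, 0.6])

```text
time: 38.15
tool_pos: [0.5123, 0.0512, 0.0627]
ee_rot: [-3.14, -0.011, 0.039]
wrist_force: [-0.4, -0.3, 21.2]
width: 0.0275
finger_force: 30.0
```

>>> arm_command(targets=[0, 0, 0, 0, 0, -8, 0.6, 0, 0, 0, 0, 0, -8, 0.2, 0, 0, 0, 0, 0, -8, 0.1, 0, 0, 0, 0, 0, -8, 0.1, 0, 0, 0, 0, 0, -30, 0.1, 0, 0, 0, 0, 0, -70, -0.2, 0, 0, 0, 0, 0, -115, -0.2, 0, 0, 0, 0, 0, -155, -0.2, 0, 0, 0, -60, 0, -180, -0.2, 0, 0, 0, -100, 0, -180, -0.2, 0, 0, 0, -120, -40, -180, -0.2, 0, 0, 0, -120, -90, -180, -0.2, 0, 0, 0, -120, -140, -180, -0.2, 0, 0, 0, -120, -140, -180, -0.2])

```text
time: 39.55
tool_pos: [0.3809, 0.1907, 0.2359]
ee_rot: [-3.138, 0.002, 0.049]
wrist_force: [0.6, -0.1, -0.9]
width: 0.0563
finger_force: 0.0
```

```bash
python3 - <<'E'
from h import *
st(); mv(.511,.298,.21,.48)
s=snap("side"); W=pts(s); np.savez("side8.npz",**s); t=snap("top");np.savez("top8.npz",**t)
m=(W[...,2]>0.08)&(W[...,2]<.105)&(W[...,1]>-.06)&(W[...,1]<.02)&(abs(W[...,0]-.42)<.025); p=W[m]; print("bar",len(p),np.median(p,0).round(4),np.percentile(p[:,0],[2,98]).round(4))
for n,q,b in(("side",s,.002),("top",t,-.001)):
    W=pts(q); hsv=cv2.cvtColor(q["color"],cv2.COLOR_RGB2HSV)
    m=(W[...,2]>0.045)&(W[...,2]<.11)&(abs(W[...,0]-.51)<.05)&(abs(W[...,1]-.052)<.035)
    e=m&(hsv[...,2]>120)&(hsv[...,1]<60); l=m&(hsv[...,1]>90)&(hsv[...,0]>8)&(hsv[...,0]<32)
    for k,g in(("egg",e),("loop",l)):
        if g.sum()>3: print(n,k,g.sum(),W[g].min(0).round(3),W[g].max(0).round(3),(np.percentile(W[g][:,2],97)+b).round(4))
E
```

```text
{'time': 39.55, 'tool_pos': [0.3809, 0.1907, 0.2359], 'ee_rot': [-3.138, 0.0019, 0.0485], 'wrist_force': [0.551, -0.1461, -0.8999], 'width': 0.0563, 'finger_force': 0.0, 'joint_positions': [0.3276, -0.1962, 1.5808, 0.0041, 1.7579, 1.8506]}
turn [ -0.2   0.1 -24.7] shift [ 135.3 -100.8   26. ]
bar 65 [ 0.4268 -0.0177  0.0885] [0.4204 0.4304]
side egg 159 [0.484 0.029 0.045] [0.544 0.076 0.081] 0.0666
side loop 26 [0.509 0.039 0.063] [0.513 0.07  0.096] 0.097
top egg 115 [0.46  0.038 0.045] [0.542 0.087 0.095] 0.0687
top loop 13 [0.51  0.035 0.06 ] [0.516 0.059 0.099] 0.0983
```

>>> arm_command(targets=[0, 0, -8, 30, -30, 0, -0.2, 0, 0, -16, 60, -60, 0, -0.2, 0, 0, -24.7, 90, -80, 0, -0.2, 0, 0, -24.7, 120, -95, 0, -0.2, 0, 0, -24.7, 135, -101, 0, -0.2, 0, 0, -24.7, 135, -101, 26, -0.2, 0, 0, -24.7, 135, -101, 26, -0.2, 0, 0, -24.7, 135, -101, 26, -0.2, 0, 0, -24.7, 135, -101, 26, -0.2])

```text
time: 40.55
tool_pos: [0.5142, 0.2912, 0.2122]
ee_rot: [-3.141, -0.002, 0.469]
wrist_force: [0.8, 0.0, 0.3]
width: 0.0562
finger_force: 0.0
```

```bash
python3 - <<'E'
from h import *
st(); mv(.511,.298,.128,.48)
E
```

```text
{'time': 40.55, 'tool_pos': [0.5142, 0.2912, 0.2122], 'ee_rot': [-3.1406, -0.0023, 0.4689], 'wrist_force': [0.8391, 0.0115, 0.2984], 'width': 0.0562, 'finger_force': 0.0, 'joint_positions': [0.4187, 0.1759, 1.2586, 0.0011, 1.7049, 1.5208]}
turn [-0.1 -0.1 -0.6] shift [ 0.  -7.4 84.2]
```

>>> arm_command(targets=[0, 0, -0.6, 0, -7.4, 0, -0.2, 0, 0, -0.6, 0, -7.4, 15, -0.2, 0, 0, -0.6, 0, -7.4, 30, -0.2, 0, 0, -0.6, 0, -7.4, 42, -0.2, 0, 0, -0.6, 0, -7.4, 52, -0.2, 0, 0, -0.6, 0, -7.4, 60, -0.2, 0, 0, -0.6, 0, -7.4, 60, -0.2])

```text
time: 41.25
tool_pos: [0.5095, 0.2984, 0.1489]
ee_rot: [-3.14, 0.003, 0.481]
wrist_force: [-0.9, 0.7, 0.4]
width: 0.0567
finger_force: 0.0
```

>>> arm_command(targets=[0, 0, 0, 0, 0, 6, -0.2, 0, 0, 0, 0, 0, 12, -0.2, 0, 0, 0, 0, 0, 18, -0.2, 0, 0, 0, 0, 0, 23, -0.2, 0, 0, 0, 0, 0, 23, -0.2, 0, 0, 0, 0, 0, 23, -0.2])

```text
time: 41.85
tool_pos: [0.5103, 0.2988, 0.1279]
ee_rot: [-3.14, -0.001, 0.481]
wrist_force: [0.1, 0.5, 0.4]
width: 0.0562
finger_force: 0.0
```

```bash
python3 - <<'E'
from h import *
st(); mv(.511,.298,.128,.48)
s=snap("side"); save(s,"s9.png",(240,310,285,355),6.5)
E
```

```text
{'time': 41.85, 'tool_pos': [0.5103, 0.2988, 0.1279], 'ee_rot': [-3.1404, -0.0008, 0.4808], 'wrist_force': [0.1346, 0.5445, 0.4096], 'width': 0.0562, 'finger_force': 0.0, 'joint_positions': [0.4332, 0.2049, 1.3918, 0.0013, 1.5442, 1.5231]}
turn [-0.1 -0.   0. ] shift [ 0.2  1.1 -0.1]
```

View pics/s9.png

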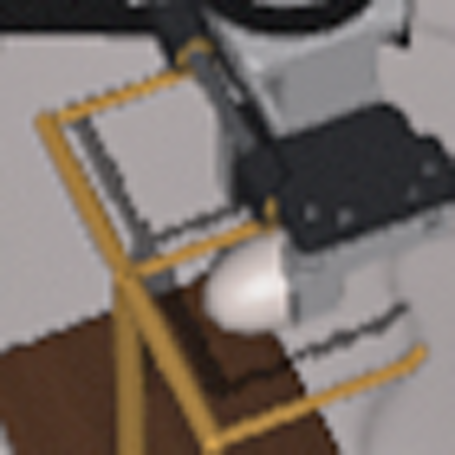

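The crop shows the near finger at (316,290) and the loop top peeking out at (270,208), about 3 mm toward the crossbar from the finger's middle. I nudge by 2 mm and close.

>>> arm_command(targets=[0, 0, 0, 2, 1, 0, 0.1, 0, 0, 0, 2, 1, 0, 0.2, 0, 0, 0, 2, 1, 0, 0.3, 0, 0, 0, 2, 1, 0, 0.4, 0, 0, 0, 2, 1, 0, 0.6, 0, 0, 0, 2, 1, 0, 0.6, 0, 0, 0, 2, 1, 0, 0.6])

```text
time: 42.6
tool_pos: [0.5126, 0.2989, 0.1281]
ee_rot: [-3.14, -0.001, 0.481]
wrist_force: [0.1, -0.8, 0.4]
width: 0.0275
finger_force: 30.0
```

>>> arm_command(targets=[0, 0, 0, 0, 0, -3, 0.6, 0, 0, 0, 0, 0, -6, 0.6, 0, 0, 0, 0, 0, -9, 0.6, 0, 0, 0, 0, 0, -12, 0.6, 0, 0, 0, 0, 0, -12, 0.6, 0, 0, 0, 0, 0, -12, 0.6])

```text
time: 43.2
tool_pos: [0.5126, 0.2989, 0.1402]
ee_rot: [-3.14, -0.001, 0.481]
wrist_force: [0.2, -0.0, -1.3]
width: 0.0271
finger_force: 30.0
```

>>> arm_command(targets=[0, 0, 0, -5, 0, 0, 0.6, 0, 0, 0, -12, 0, 0, 0.6, 0, 0, 0, -20, 0, 0, 0.6, 0, 0, 0, -28, 0, 0, 0.6, 0, 0, 0, -38, 0, 0, 0.6, 0, 0, 0, -50, 0, 0, 0.6, 0, 0, 0, -65, 0, 0, 0.6, 0, 0, 0, -65, 0, 0, 0.6, 0, 0, 0, -65, 0, -40, 0.6, 0, 0, 0, -65, 0, -80, 0.6, 0, 0, 0, -65, 0, -100, 0.6, 0, 0, 0, -65, 0, -100, 0.6])

```text
time: 44.4
tool_pos: [0.4569, 0.2695, 0.2445]
ee_rot: [-3.141, -0.01, 0.481]
wrist_force: [0.5, -0.4, -0.1]
width: 0.0277
finger_force: 30.0
```

```bash
python3 - <<'E'
from h import *
st(); mv(.5165,-.0905,.20,.04)
E
```

```text
{'time': 44.4, 'tool_pos': [0.4569, 0.2695, 0.2445], 'ee_rot': [-3.1409, -0.01, 0.4808], 'wrist_force': [0.4801, -0.4272, -0.0721], 'width': 0.0277, 'finger_force': 29.9999, 'joint_positions': [0.4252, 0.0313, 1.3529, 0.0013, 1.7474, 1.5155]}
turn [-0.2 -0.6 25.3] shift [-114.1  346.8   43.1]
```

>>> arm_command(targets=[0, -0.6, 8, -15, 40, 0, 0.6, 0, -0.6, 16, -30, 80, 0, 0.6, 0, -0.6, 25.3, -45, 120, 0, 0.6, 0, -0.6, 25.3, -60, 160, 0, 0.6, 0, -0.6, 25.3, -75, 200, 0, 0.6, 0, -0.6, 25.3, -85, 240, 0, 0.6, 0, -0.6, 25.3, -95, 280, 0, 0.6, 0, -0.6, 25.3, -105, 320, 0, 0.6, 0, -0.6, 25.3, -114, 348, 0, 0.6, 0, -0.6, 25.3, -114, 348, 20, 0.6, 0, -0.6, 25.3, -114, 348, 40, 0.6, 0, -0.6, 25.3, -114, 348, 40, 0.6, 0, -0.6, 25.3, -114, 348, 40, 0.6, 0, -0.6, 25.3, -114, 348, 40, 0.6])

```text
time: 45.8
tool_pos: [0.5152, -0.0924, 0.2001]
ee_rot: [3.14, 0.009, 0.04]
wrist_force: [-0.2, 0.6, -0.3]
width: 0.0277
finger_force: 30.0
```

```bash
python3 - <<'E'
from h import *
st(); mv(.517,-.092,.085,.04)
s=snap("side"); W=pts(s)
m=(W[...,2]>0.08)&(W[...,2]<.105)&(W[...,1]>-.02)&(W[...,1]<.02)&(abs(W[...,0]-.42)<.025); p=W[m]; print("bar",len(p),np.median(p,0).round(4),np.percentile(p[:,0],[2,98]).round(4))
E
```

```text
{'time': 45.8, 'tool_pos': [0.5152, -0.0924, 0.2001], 'ee_rot': [3.1405, 0.0088, 0.0397], 'wrist_force': [-0.1598, 0.6496, -0.2549], 'width': 0.0277, 'finger_force': 29.9998, 'joint_positions': [-0.2832, 0.0355, 1.4359, -0.0039, 1.6781, 1.2475]}
turn [ 0.1  0.5 -0. ] shift [  2.8  -0.4 115.1]
bar 30 [ 0.4239 -0.004   0.0892] [0.4205 0.43  ]
```

>>> arm_command(targets=[0, 0.4, 0, 2, 0, 25, 0.6, 0, 0.4, 0, 2, 0, 50, 0.6, 0, 0.4, 0, 2, 0, 75, 0.6, 0, 0.4, 0, 2, 0, 95, 0.6, 0, 0.4, 0, 2, 0, 108, 0.6, 0, 0.4, 0, 2, 0, 116, 0.6, 0, 0.4, 0, 2, 0, 122, 0.6, 0, 0.4, 0, 2, 0, 126, 0.6, 0, 0.4, 0, 2, 0, 126, 0.6])

```text
time: 46.75
tool_pos: [0.5161, -0.0927, 0.0738]
ee_rot: [3.14, 0.002, 0.039]
wrist_force: [0.5, -0.8, -2.1]
width: 0.0278
finger_force: 30.0
```

>>> arm_command(targets=[0, 0, 0, 0, 0, 3, 0.6, 0, 0, 0, 0, 0, 6, 0.6, 0, 0, 0, 0, 0, 9, 0.6, 0, 0, 0, 0, 0, 11, 0.6, 0, 0, 0, 0, 0, 11, 0.6])

```text
time: 47.25
tool_pos: [0.5168, -0.0928, 0.0636]
ee_rot: [3.14, -0.0, 0.039]
wrist_force: [1.0, -0.4, 4.3]
width: 0.0277
finger_force: 30.0
```

>>> arm_command(targets=[0, 0, 0, -1, 0, 2, 0.6, 0, 0, 0, -1, 0, 4, 0.6, 0, 0, 0, -1, 0, 6, 0.6, 0, 0, 0, -1, 0, 6, 0.6])

```text
time: 47.65
tool_pos: [0.5177, -0.0929, 0.0615]
ee_rot: [3.139, -0.005, 0.039]
wrist_force: [-1.2, 1.2, 18.9]
width: 0.0277
finger_force: 30.0
```

>>> arm_command(targets=[0, 0, 0, 0, 0, -7, 0.6, 0, 0, 0, 0, 0, -7, 0.2, 0, 0, 0, 0, 0, -7, 0.1, 0, 0, 0, 0, 0, -7, 0.1, 0, 0, 0, 0, 0, -30, 0.1, 0, 0, 0, 0, 0, -65, 1, 0, 0, 0, 0, 0, -65, 1, 0, 0, 0, 0, 0, -65, 1, 0, 0, 0, 0, 0, -65, 1, 0, 0, 0, 0, 0, -65, 1, 0, 0, 0, 0, 0, -52, 1, 0, 0, 0, 0, 0, -42, 1, 0, 0, 0, 0, 0, -40, 1, 0, 0, 0, 0, 0, -40, 1])

```text
time: 49.05
tool_pos: [0.5138, -0.0924, 0.0949]
ee_rot: [-3.142, 0.005, 0.039]
wrist_force: [0.2, 0.6, -0.1]
width: 0.0004
finger_force: 0.0
```

>>> arm_command(targets=[0, 0, 0, -1, 0, 2, 1, 0, 0, 0, -1, 0, 4, 1, 0, 0, 0, -1, 0, 6, 1, 0, 0, 0, -1, 0, 6, 1])

```text
time: 49.45
tool_pos: [0.5145, -0.0929, 0.0916]
ee_rot: [3.14, 0.0, 0.039]
wrist_force: [0.1, 0.5, 3.6]
width: 0.0008
finger_force: 2.1
```

>>> arm_command(targets=[0, 0, 0, -1, 0, 2, 1, 0, 0, 0, -1, 0, 4, 1, 0, 0, 0, -1, 0, 6, 1, 0, 0, 0, -1, 0, 6, 1])

```text
time: 49.85
tool_pos: [0.5163, -0.0938, 0.0902]
ee_rot: [3.137, -0.008, 0.039]
wrist_force: [-0.6, 0.3, 17.9]
width: 0.0004
finger_force: 8.9
```

```bash
python3 - <<'E'
from h import *
st(); mv(.511,.0515,.103,.04)
E
```

```text
{'time': 49.85, 'tool_pos': [0.5163, -0.0938, 0.0902], 'ee_rot': [3.1373, -0.0076, 0.0393], 'wrist_force': [-0.5516, 0.2541, 17.8915], 'width': 0.0004, 'finger_force': 8.8755, 'joint_positions': [-0.2867, 0.0769, 1.6131, -0.0017, 1.443, 1.245]}
turn [ 0.2 -0.4 -0. ] shift [   0.5 -145.3  -13.4]
```

>>> arm_command(targets=[0, -0.4, 0, 0, 0, -25, 1, 0, -0.4, 0, 0, 0, -50, 1, 0, -0.4, 0, 0, -45, -50, 1, 0, -0.4, 0, 0, -90, -50, 1, 0, -0.4, 0, 0, -125, -50, 1, 0, -0.4, 0, 0, -145, -50, 1, 0, -0.4, 0, 0, -145, -50, 1, 0, -0.4, 0, 0, -145, -30, 1, 0, -0.4, 0, 0, -145, -15, 1, 0, -0.4, 0, 0, -145, -10, 1, 0, -0.4, 0, 0, -145, -6, 1, 0, -0.4, 0, 0, -145, -6, 1])

```text
time: 51.05
tool_pos: [0.5075, 0.0515, 0.091]
ee_rot: [3.14, 0.009, 0.038]
wrist_force: [0.4, -0.8, 0.6]
width: 0.0004
finger_force: 0.3
```

>>> arm_command(targets=[0, 0, 0, 0, 0, 2, 1, 0, 0, 0, 0, 0, 4, 1, 0, 0, 0, 0, 0, 6, 1, 0, 0, 0, 0, 0, 6, 1])

```text
time: 51.45
tool_pos: [0.5107, 0.0519, 0.0901]
ee_rot: [3.14, -0.001, 0.039]
wrist_force: [-0.8, 0.0, 16.2]
width: 0.0006
finger_force: 8.1
```

>>> arm_command(targets=[0, 0, 0, 0, 0, -25, 1, 0, 0, 0, 0, 0, -65, 1, 0, 0, 0, 0, 0, -100, 1, 0, 0, 0, -40, 20, -100, 1, 0, 0, 0, -80, 45, -100, 1, 0, 0, 0, -120, 70, -100, 1, 0, 0, 0, -122, 70, -100, 1, 0, 0, 0, -122, 70, -100, 1, 0, 0, 0, -122, 70, -100, 1])

```text
time: 52.35
tool_pos: [0.3895, -0.0222, 0.1858]
ee_rot: [3.141, 0.009, 0.04]
wrist_force: [0.3, 0.2, 0.7]
width: 0.0006
finger_force: 0.0
```

```bash
python3 - <<'E'
from h import *
st(); mv(.395,-.023,.077,.04)
s=snap("side"); W=pts(s)
m=(W[...,2]>0.08)&(W[...,2]<.105)&(W[...,1]>-.02)&(W[...,1]<.03)&(abs(W[...,0]-.42)<.025); p=W[m]; print("bar",len(p),np.median(p,0).round(4),np.percentile(p[:,0],[2,98]).round(4))
E
```

```text
{'time': 52.35, 'tool_pos': [0.3895, -0.0222, 0.1858], 'ee_rot': [3.141, 0.0089, 0.0396], 'wrist_force': [0.2712, 0.189, 0.7113], 'width': 0.0006, 'finger_force': 0.0, 'joint_positions': [-0.2002, -0.2668, 1.7356, -0.0027, 1.6813, 1.3308]}
turn [ 0.   0.5 -0. ] shift [  6.5   0.9 108.7]
bar 51 [0.4241 0.0158 0.0875] [0.4173 0.4422]
```

>>> arm_command(targets=[0, 0.4, 0, 5, 0, 40, 1, 0, 0.4, 0, 5, 0, 80, 1, 0, 0.4, 0, 5, 0, 105, 1, 0, 0.4, 0, 5, 0, 109, 1, 0, 0.4, 0, 5, 0, 109, 1, 0, 0.4, 0, 15, 0, 109, 1, 0, 0.4, 0, 22, 0, 109, 1, 0, 0.4, 0, 30, 0, 109, 1, 0, 0.4, 0, 40, 0, 109, 1, 0, 0.4, 0, 50, 0, 109, 1, 0, 0.4, 0, 60, 0, 109, 1, 0, 0.4, 0, 70, 0, 109, 1, 0, 0.4, 0, 80, 0, 109, 1, 0, 0.4, 0, 80, 0, 109, 1])

```text
time: 53.8
tool_pos: [0.4693, -0.0194, 0.0757]
ee_rot: [3.141, 0.001, 0.039]
wrist_force: [-0.7, -0.6, -0.3]
width: 0.0005
finger_force: 0.0
```

>>> arm_command(targets=[0, 0, 0, 12, 0, 0, 1, 0, 0, 0, 24, 0, 0, 1, 0, 0, 0, 36, 0, 0, 1, 0, 0, 0, 48, 0, 0, 1, 0, 0, 0, 60, 0, 0, 1, 0, 0, 0, 72, 0, 0, 1, 0, 0, 0, 84, 0, 0, 1, 0, 0, 0, 96, 0, 0, 1, 0, 0, 0, 106, 0, 0, 1, 0, 0, 0, 116, 0, 0, 1, 0, 0, 0, 122, 0, 0, 1, 0, 0, 0, 126, 0, 0, 1, 0, 0, 0, 126, 0, 0, 1])

```text
time: 55.1
tool_pos: [0.5945, -0.0148, 0.0758]
ee_rot: [3.14, 0.001, 0.039]
wrist_force: [0.1, -0.7, -0.6]
width: 0.0004
finger_force: 0.0
```

>>> arm_command(targets=[0, 0, 0, 3, 0, 0, 1, 0, 0, 0, 6, 0, 0, 1, 0, 0, 0, 9, 0, 0, 1, 0, 0, 0, 12, 0, 0, 1, 0, 0, 0, 12, 0, 0, 1])

```text
time: 55.6
tool_pos: [0.602, -0.0144, 0.0757]
ee_rot: [3.14, 0.011, 0.039]
wrist_force: [-10.5, -1.1, 6.9]
width: 0.0007
finger_force: 5.5
```

>>> arm_command(targets=[0, 0, 0, 3, 0, 0, 1, 0, 0, 0, 6, 0, 0, 1, 0, 0, 0, 6, 0, 0, 1])

```text
time: 55.9
tool_pos: [0.6022, -0.0144, 0.0758]
ee_rot: [3.14, 0.025, 0.039]
wrist_force: [-26.2, -1.0, 15.6]
width: 0.0002
finger_force: 12.9
```

>>> arm_command(targets=[0, 0, 0, -20, 0, 0, 1, 0, 0, 0, -50, 0, 0, 1, 0, 0, 0, -80, 0, -20, 1, 0, 0, 0, -110, 0, -60, 1, 0, 0, 0, -140, 0, -100, 1, 0, 0, 0, -170, 30, -140, 1, 0, 0, 0, -200, 70, -160, 1, 0, 0, 0, -220, 110, -160, 1, 0, 0, 0, -220, 150, -160, 1, 0, 0, 0, -220, 180, -160, 1, 0, 0, 0, -220, 180, -160, 1, 0, 0, 0, -220, 180, -160, 1])

```text
time: 57.1
tool_pos: [0.3993, -0.2024, 0.2361]
ee_rot: [3.141, 0.002, 0.038]
wrist_force: [-0.5, 0.4, -0.0]
width: 0.0004
finger_force: 0.0
```

```bash
python3 - <<'E'
from h import *
st()
s=snap("side"); t=snap("top"); save(s,"end.png",(120,380,180,480),2.0)
for n,q in(("side",s),("top",t)):
    W=pts(q); m=(W[...,2]>0.081)&(W[...,2]<.105)&(abs(W[...,1]+.012)<.04)&(W[...,0]>.59)&(W[...,0]<.632); p=W[m]; print(n,"bar",len(p),np.median(p,0).round(4),np.percentile(p[:,0],[2,98]).round(4))
im=np.hstack([cv2.resize(s["color"][130:370,180:440],(520,480))[:,:,::-1],cv2.resize(t["color"][100:260,260:352],(276,480))[:,:,::-1]]); cv2.imwrite("pics/end.png",im)
E
```

```text
{'time': 57.1, 'tool_pos': [0.3993, -0.2024, 0.2361], 'ee_rot': [3.1413, 0.0023, 0.0379], 'wrist_force': [-0.4696, 0.3876, -0.026], 'width': 0.0004, 'finger_force': 0.0, 'joint_positions': [-0.5946, -0.1453, 1.5371, -0.0016, 1.7515, 0.938]}
side bar 63 [ 0.6173 -0.0072  0.0882] [0.6111 0.6231]
top bar 72 [ 0.6166 -0.0104  0.0913] [0.6121 0.6261]
```

View pics/end.png

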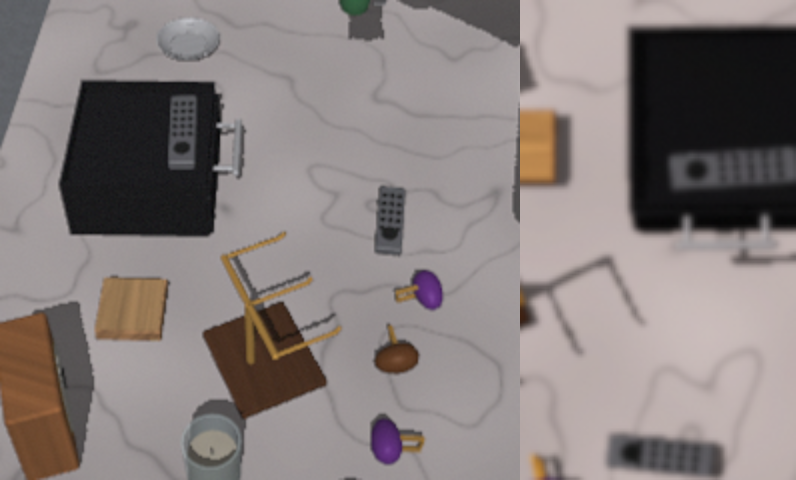

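The final picture shows the tray flush with the caddy, its handle at (238,150). The stand is bare at (265,300), the other things are unmoved and the arm is clear. Handing in.

```bash
python3 -c "
from bench import robot
print(robot.close_job())"
```

```text
the job is handed in; nothing more can be done
None
```

All four eggs present (two large, two small; hook3 was empty) are pressed home in their own-size cutouts, the tray is pushed shut to its stop, and the job is handed in; the hand-in returned no verdict.

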